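# Punch-mark the last screw hole of a tube post's foot plate

## Robot

A 7-joint arm with a two-finger parallel gripper is mounted at the origin on the work surface. World frame = base frame: x ahead of the robot, y to its left, z up, the work surface at z = 0. Lengths are in m, angles in rad, forces in N, time in s.
With the tool pointing down it reaches from about 0.425 to 0.875 m from the base axis. Payload 4.7 kg.
Tool frame: the origin (TCP) lies on the centre line of the jaws, within the pads' length; the fingertips stand 14 mm ahead of it and the grasp point (between the pads) lies 5 mm behind it; z points along the fingers, y is the direction in which the jaws open and shut (so a half turn about z gives the same grasp; the last joint's range is limited). The gripper opens to 87 mm and grips with 3 to 60 N. Pads are 19 mm wide; open, the fingers measure 117 mm over their backs; the gripper's body (75 mm by 190 mm) begins 51 mm behind the grasp point.
Start: joints at [1.207, 0.321, -0.07, 1.45, 0.023, 1.371, -0.057], TCP at [0.24, -0.604, 0.237] pointing down, gripper open.
Joint ranges: [-2.86, 2.86], [-0.3, 2.09], [-1.38, 1.24], [0.06, 2.45], [-1.56, 4.7], [0.09, 2.05], [-2.69, 2.69]. Speed limits (rad/s): [2.57, 2.57, 3.14, 3.14, 3.14, 3.14, 3.14].

## Interface

Orientations are given as a rotation vector (axis times angle).
In Python, from bench import ctrl gives the robot as it stands. The module is installed in compiled form; this text tells all that it offers.
- The arm moves only by the tool step_arm, never from a script. Its argument "plan" is a list of rows, each a list of 3 entries, a list of its own where there are three numbers: the turn, a rotation vector about the tool's x, y, z in rad, then the shift along the tool's x, y, z in m, then the closure in counts, from 0 (fully open) to 255 (shut). In form: [[[rx, ry, rz], [x, y, z], hand], ...]. A call has exactly 10 rows; each row is the pose to reach, as a shift and turn from the pose commanded when the call began, along the tool's axes at that moment; what a row does not reach only later rows make up. A row lasts 1/8 s, in which the tool goes at most 62.5 mm and 10.7 degrees, less where a joint would pass 70% of its speed; a pose out of reach is approached as far as the arm can. A call with a gripper value outside its range is refused whole. The fingers move at their own pace and stop on an object; "squeeze" is the grip in N (left out, the last holds). Time passes only in rows, so rows that repeat a pose let the fingers close, or fill a call up. It gives the time, the measured TCP pose, the force and the opening at its end, in the units of the state.
- ctrl.get_state(): the state, without advancing time (a new reading comes with each control period).
- ctrl.get_image(name): name is "scene" or "top" or "wrist"; returns the picture (420x560x3 uint8, red, green, blue); there is no depth.
- ctrl.calibration(name): a dict with "fov_y" (degrees; the focal length in pixels is half the picture's height over the tangent of half this angle, whatever the lens; pixels are square), "cx", "cy" (the principal point, pixels), "k1" (the pictures are not rectified: a ray, as slopes to the right and down, at radius r is drawn at 1 + k1 r^2 times it, then the intrinsics apply), "rvec" (rotation vector, rad) and "tvec" (3), from world to camera coordinates, as OpenCV has them. Camera axes: x right, y down, z forward; pixel columns grow to the right and rows downward; lengths in m; the calibration is good to about 2 mm. A picture is of the moment at which its call begins: read the wrist's pose just before it. calibration takes no time and is no camera call; for the wrist camera it gives the pose at the moment of the call.
- ctrl.close_job(): hands the job in, once; it reports no verdict.
Trained networks look in the newest picture that a camera, given by its name, has taken for a name from the list of things; names that differ only in an ending like _2 or _b are one class to them, and where a whole thing is asked for, a point or a joint stands for the part that bears it (a point fixed in the world has none). Each returns a list of dicts, best first, with "score" (0 to 1); they miss things now and then, are a little off and sometimes report something else, mostly with a low value. They report only what shows in the picture. A call takes as long as a camera call.
- ctrl.cut_out(camera, label): "pixels" (420x560 bool, what is visible of it) and "rect" ([left, top, width, height] in pixels, round what is visible of it).
The state is a dict: "time": time; "joint_positions": joint angles; "qd": joint speeds; "joint_torque": joint torques, N m; "position": TCP position; "tool_rot": TCP orientation; "ft_force": force on the tool from outside, world axes, zero at the start; "torque": the same for the moment, N m; "grip_width": opening from 0.0 (shut) to 1.0 (fully open).
Only numpy, scipy, OpenCV 4.12 (cv2) and the standard library are available. Lean on these libraries where they do the work, as an engineer would, in place of code of your own. Each camera call takes 0.05 s, during which the arm holds its last target.

## Task

Mark the base board for the last screw of the post's foot plate: take the automatic centre punch from the tool block, stand its point in the plate's one open screw hole, and holding it upright press straight down until it snaps. Stop at the snap rather than ramming it on, do not snap it anywhere else or bear hard on the steel plate with it, then stand it back in its own hole in the block, and leave the other things where they are.

Things in the scene. Friction and masses are not known exactly. Their poses are not given: they have to be found in the camera images.
- punch: Automatic centre punch of bare steel, 165 g, standing point down in the block, its shoulder resting on the block's top. Origin on the axis at the shoulder; z from point to crown. Handle 18 mm in diameter with knurled rings, z = 0 to 62 mm (grip it here); crown cap 20 mm, up to 84 mm. Below the shoulder the barrel: 12 mm down to z = -22, tapering to 9 mm at -30 mm; then the point.
- nose (a point): Centre of the barrel's lower end, on the punch's axis, 30 mm below the shoulder. From here stands out the point, a 4 mm pin with a conical end. It has been reground: its tip lies 14 to 28 mm below this point (hidden, different each time), so the touching height must be felt. Pressed, the point goes into the barrel on a spring; see hammer.
- hammer (a joint): Hammer inside the handle, not visible: 0 armed, 0.004 m from the snap until the punch is lifted. The point begins to give at 3.5 N and stiffens by 1.8 N per mm; at 13 to 14 N (about 6 mm in) the punch snaps and the push falls at once by 3 N or more. After the snap about 4.5 mm of give are left, then it bottoms hard; more than 18 N is too much. Lifted off, it arms itself again.
- board: Fixed plywood base board 170 x 170 x 18 mm on the bench, carrying the foot plate square in its middle. Origin at the centre of its underside; its top face, 18 mm above the bench, is what the punch must mark.
- plate: Fixed square steel foot plate, 130 x 130 x 6 mm, flat on the board, any yaw, with a post in its middle (38 mm tube, 51 mm flange, top 56 mm above the board). Origin: centre of its underside, z up. Countersunk holes at x, y = +-50 mm, 9 mm through, 17 mm at the mouth, cone 4 mm deep. Three hold flush screws; the one at x = y = +50 mm is open and shows the board's wood.
- hole (a point): Centre of the mouth of the plate's open screw hole, level with the plate's top face, 6 mm above the board's top.
- block: Fixed wooden tool block 70 x 230 x 60 mm; origin at the centre of its underside, long side along its y. Three through holes of 15 mm along its middle line at y = -75, 0, +75 mm, holding the punch, the drift and the bradawl in any order.
- drift: Bystander in the block: plain dark steel drift, a 12 mm rod 142 mm long with a thinner lower end, standing on the bench through its hole, its top 82 mm above the block. Origin at its lower end.
- bradawl: Bystander in the block: bradawl with a bulbous wooden handle 30 mm thick and 64 mm high above the block. Origin at the foot of the wooden handle, on the block's top.
- clamp: Bystander: loose steel pipe clamp ring lying flat on the bench, 70 mm in diameter, 14 mm high, with a wing nut.
- dish: Bystander: small aluminium dish with two screws in it, 88 mm in diameter, 22 mm high.

How it is judged:
On the way:
1. the punch snaps while it stands upright (within 6 degrees) with its point through the plate's open hole on the board, barrel within 4 mm of the hole's axis (value of joint hammer above 0.0025 m and contact force between punch and board above 2 N and horizontal distance between nose and hole below 0.004 m and angle between punch's own z axis and vertical below 0.105 rad), for 0.05 s.
At the end, for the whole second after the job is handed in: The punch, armed again, stands released and at rest in the hole of the block it came from: shoulder within 8 mm of where it started, upright within 7 degrees (distance of punch from where it was at the start of the episode below 0.008 m and angle between punch's own z axis and vertical below 0.12 rad and linear speed of punch below 0.02 m/s and value of joint hammer below 0.001 m and contact force between the fingers and punch below 0.1 N); the robot touches nothing.
It fails at once if the punch is pressed on the board with more than 18 N (contact force between punch and board above 18 N).
It fails at once if the punch bears on the steel plate with more than 12 N (contact force between punch and plate above 12 N).
It fails at once if the punch snaps anywhere but in the open hole (value of joint hammer above 0.0025 m and horizontal distance between nose and hole above 0.008 m).
It fails at once if the drift or the bradawl is moved more than 20 mm (distance of any of drift, bradawl from where it was at the start of the episode above 0.02 m).
It fails at once if the clamp or the dish is moved more than 20 mm (distance of any of clamp, dish from where it was at the start of the episode above 0.02 m).
It also fails if it takes over 64 s, if anything falls off the work surface, if the arm or the gripper's body presses on something with over 40 N, if the wrist force passes 120 N, or if a joint passes its speed limit or range.

## Working session

There is one attempt and no reset: what is moved stays moved. The work goes in short steps, Python scripts to look and compute and a tool call to move; the robot and the scene stay as the last step left them, time stands still between calls to the robot, and variables do not carry over. Pictures are saved under pics/ and viewed, and the job is handed in when it is done.

Besides the shell and the picture viewer there is one more tool, called after "Emit:" by a JSON object that holds its "op" and its "data", one argument or row to a line. step_arm: Moves the arm, as the interface text tells. Its arguments: {"type":"object","properties":{"plan":{"type":"array"},"squeeze":{"type":"number"}},"required":["plan"]}

```bash
mkdir -p pics; cat > h.py <<'E'
from bench import ctrl
import numpy as np, cv2
def snap(cam,fn):
    c=ctrl.calibration(cam); im=ctrl.get_image(cam)
    cv2.imwrite('pics/'+fn+'.png',im[:,:,::-1]); np.savez('pics/'+fn+'.npz',im=im,**{k:np.array(c[k]) for k in c}); return c,im
def load(fn):
    d=np.load('pics/'+fn+'.npz'); return {k:d[k] for k in d.files if k!='im'},d['im']
def KR(c):
    f=210/np.tan(np.radians(float(c['fov_y']))/2); R=cv2.Rodrigues(np.array(c['rvec'],float))[0]; t=np.array(c['tvec'],float).ravel()
    return f,R,t
def proj(c,P):
    f,R,t=KR(c); p=np.atleast_2d(P)@R.T+t; s=p[:,:2]/p[:,2:]; r2=(s**2).sum(1,keepdims=True)
    s=s*(1+float(c['k1'])*r2); return s*f+[float(c['cx']),float(c['cy'])]
def ray(c,uv):
    f,R,t=KR(c); d=(np.array(uv,float)-[float(c['cx']),float(c['cy'])])/f; s=d.copy()
    for _ in range(30): s=d/(1+float(c['k1'])*(s@s))
    return -R.T@t, R.T@np.array([s[0],s[1],1])
def atz(c,uv,z):
    o,d=ray(c,uv); return o+d*(z-o[2])/d[2]
def st():
    s=ctrl.get_state(); return s
E
python3 - <<'E'
from h import *
for n in ['scene','top','wrist']:
    c,im=snap(n,n+'0'); f,R,t=KR(c); print(n,c,'cam at',-R.T@t,im.shape)
s=st();print({k:np.round(v,4) for k,v in s.items()})
E
```

```text
scene {'fov_y': 42.923434110236855, 'cx': 280.1974926411625, 'cy': 207.2391512452544, 'k1': -0.015514709628750227, 'rvec': array([ 0.93031272,  2.4551757 , -1.14477369]), 'tvec': array([ 0.45469579, -0.22733781,  1.4353437 ])} cam at [1.14492839 0.64797882 0.76674945] (420, 560, 3)
top {'fov_y': 52.78646555257493, 'cx': 278.59281727227216, 'cy': 214.10016463913843, 'k1': 0.0034466976488702703, 'rvec': array([ 2.17259216, -2.20777735,  0.0555406 ]), 'tvec': array([0.0254649 , 0.59346202, 0.94629248])} cam at [0.5396728  0.01108409 0.97823591] (420, 560, 3)
wrist {'fov_y': 60.49842765695094, 'cx': 268.9162996383767, 'cy': 209.41079918578865, 'k1': -0.0006807943601744511, 'rvec': array([-2.42007141,  1.64345312,  0.21208185]), 'tvec': array([-0.64841569, -0.02952424,  0.39005201])} cam at [ 0.30368958 -0.57794922  0.38366978] (420, 560, 3)
{'time': np.float64(0.15), 'joint_positions': array([ 1.2071,  0.3216, -0.0701,  1.4514,  0.0226,  1.3708, -0.0569]), 'qd': array([ 0.0012, -0.0033, -0.0006, -0.0049, -0.0015, -0.0001,  0.0001]), 'joint_torque': array([-7.00000e-04, -4.91796e+01, -4.04900e-01, -3.12880e+01,
       -6.39000e-02,  4.04000e-02,  1.00000e-04]), 'position': array([ 0.2396, -0.6038,  0.2357]), 'tool_rot': array([-3.0843e+00, -5.8970e-01,  6.0000e-04]), 'ft_force': array([-0.4644,  0.0938, -0.7818]), 'torque': array([-0.0488,  0.0016, -0.0085]), 'grip_width': np.float64(1.0008)}
```

View pics/top0.png

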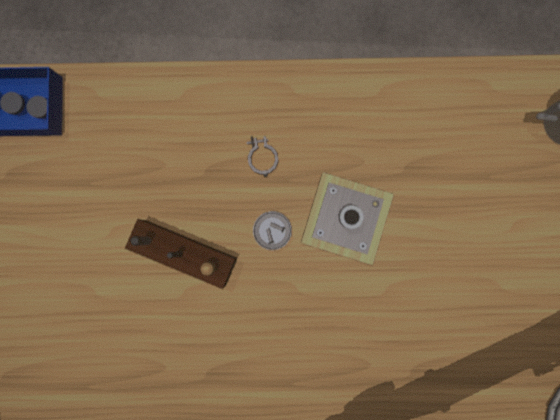

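View pics/scene0.png

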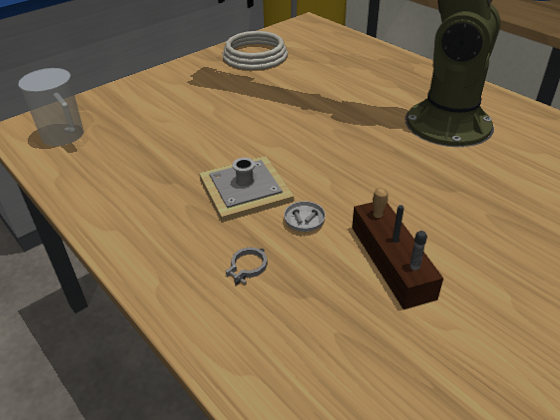

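View pics/wrist0.png

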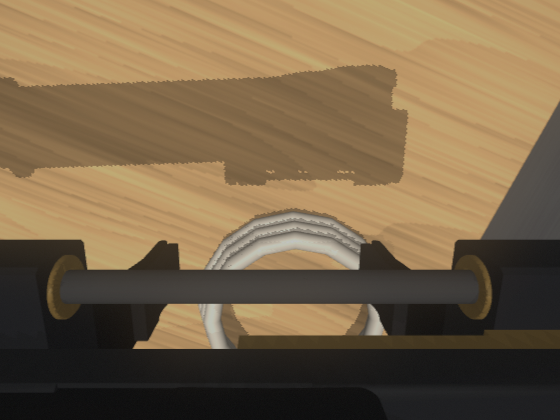

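```bash
python3 - <<'E'
from h import *
c,im=load('top0')
a=cv2.resize(im[165:275,295:405],None,fx=6,fy=6,interpolation=cv2.INTER_CUBIC)[:,:,::-1]
cv2.imwrite('pics/tz_plate.png',a[:600])
b=cv2.resize(im[205:300,115:245],None,fx=6,fy=6,interpolation=cv2.INTER_CUBIC)[:,:,::-1]
cv2.imwrite('pics/tz_block.png',b)
c2,im2=load('scene0')
b=cv2.resize(im2[175:315,330:460],None,fx=4,fy=4,interpolation=cv2.INTER_CUBIC)[:,:,::-1]
cv2.imwrite('pics/sz_block.png',b)
for l in ['punch','block','plate','hole','board','drift','bradawl']:
  for cam in ['top','scene']:
    try:
        r=ctrl.cut_out(cam,l)
        for q in r[:2]:
            print(cam,l,round(q['score'],2),q['rect'],int(q['pixels'].sum()), np.argwhere(q['pixels']).mean(0)[::-1].round(1))
            
    except Exception as e: print(l,e)
for z,n,uv in [(0.024,'hole',(376,203.5)),(.06,'block',(181,253)),(.144,'punchtop',(136,240))]: print(n,atz(c,uv,z))
E
```

```text
top punch 0.55 [131.0, 235.4, 18.1, 9.8] 168 [140.1 240.7]
scene punch 0.7 [411.1, 231.4, 17.2, 38.9] 429 [418.4 249.2]
top block 0.91 [120.9, 218.2, 115.8, 72.9] 3510 [181.3 253.3]
scene block 0.63 [355.0, 204.5, 87.4, 106.0] 4593 [396.1 257.2]
top plate 0.72 [315.6, 182.7, 69.8, 70.1] 3456 [347.5 218. ]
scene plate 0.97 [209.0, 159.5, 73.6, 45.7] 2283 [244.7 182.6]
top hole 0.68 [312.8, 181.2, 70.5, 71.9] 3316 [347.4 218.4]
scene hole 0.56 [209.3, 157.9, 71.1, 52.3] 2194 [245.1 182.3]
top board 0.94 [299.9, 170.7, 93.7, 93.8] 2237 [345.9 218.2]
top board 0.35 [249.9, 139.1, 27.1, 36.4] 340 [261.5 156.1]
scene board 0.93 [201.6, 155.7, 92.8, 64.3] 1487 [245.8 197.4]
top drift 0.56 [168.1, 256.1, 12.4, 5.0] 72 [175.  254.4]
top drift 0.36 [247.5, 135.2, 30.0, 41.0] 381 [261.5 156.3]
scene drift 0.6 [392.6, 205.1, 9.7, 37.6] 247 [398.1 223.1]
top bradawl 0.64 [201.3, 259.7, 13.6, 14.2] 165 [207.5 268.5]
scene bradawl 0.76 [372.7, 191.7, 16.5, 26.9] 315 [379.8 202.2]
hole [ 0.61378806 -0.20443452  0.024     ]
block [0.5104598  0.22828575 0.06      ]
punchtop [0.54007198 0.29710737 0.144     ]
```

View pics/tz_plate.png

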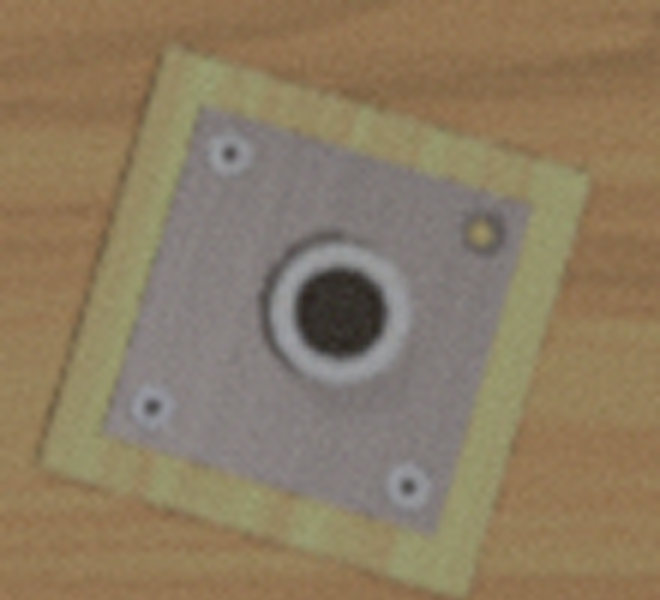

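View pics/tz_block.png

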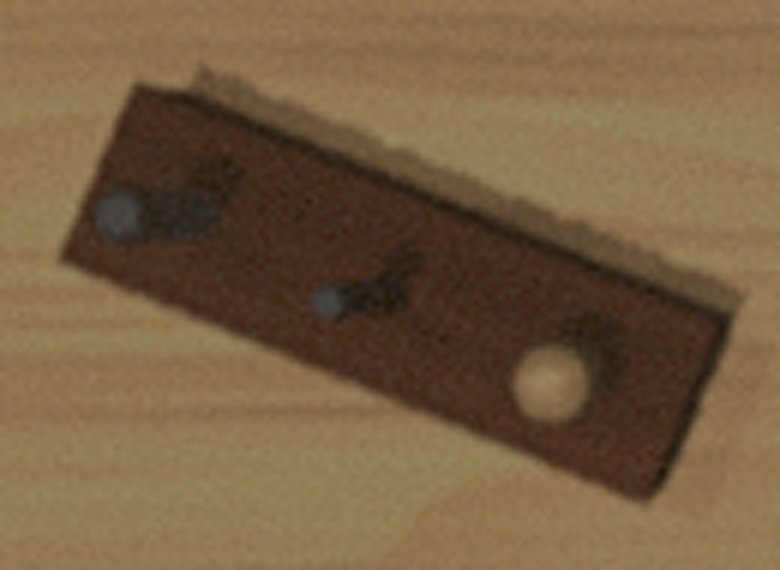

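View pics/sz_block.png

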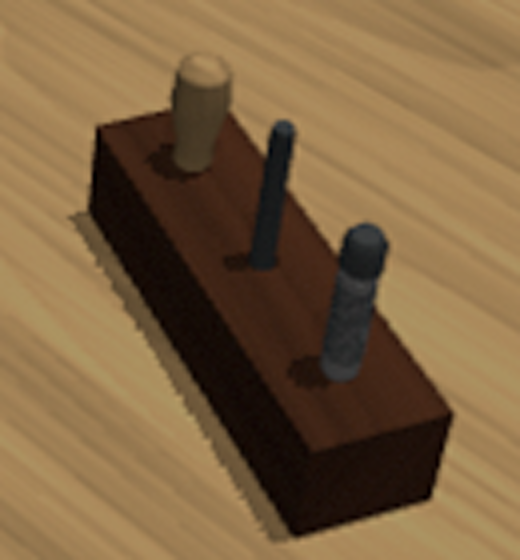

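```bash
python3 - <<'E'
from h import *
c,im=load('top0'); cs,_=load('scene0')
o=np.array([115,205])
B=[(137,83),(729,317),(650,503),(62,260)]
P=[atz(c,np.array(p)/6+o-.4,.06) for p in B]
P=np.array(P);print(P.round(4), np.linalg.norm(P-np.roll(P,-1,0),axis=1)); bc=P.mean(0);print('block c',bc)
d=(P[1]-P[0]+P[2]-P[3]);d/=np.linalg.norm(d);print('dir',d,np.degrees(np.arctan2(d[1],d[0])))
print('punch exp',bc-.075*d)
print('punch top',atz(c,np.array((119,215))/6+o-.4,.144))
print('drift top',atz(c,np.array((328,301))/6+o-.4,.142), 'exp',bc)
print('brad top',atz(c,np.array((549,384))/6+o-.4,.115), 'exp',bc+.075*d)
o=np.array([295,165])
S=np.array([atz(c,np.array(p)/6+o-.4,.024) for p in [(230,153),(151,406),(408,486),(482,232)]])
print(S.round(4), np.linalg.norm(S-np.roll(S,-1,0),axis=1)); print('hole from screws',S[0]+S[2]-S[1])
# plate corners
C=np.array([atz(c,np.array(p)/6+o-.4,.024) for p in [(203,106),(104,432),(435,531),(530,207)]])
print(C.mean(0),S.mean(0), np.linalg.norm(C-np.roll(C,-1,0),axis=1))
# scene checks
so=np.array([330,175])
print('scene punch top',atz(cs,np.array((366,238))/4+so-.4,.144),'foot', atz(cs,np.array((341,372))/4+so-.4,.06))
print(np.degrees(np.arctan2(*(bc[[1,0]]))))
print(proj(cs,S))
E
```

```text
[[0.5869 0.3229 0.06  ]
 [0.499  0.1091 0.06  ]
 [0.433  0.1381 0.06  ]
 [0.5233 0.3499 0.06  ]] [0.23121834 0.07212939 0.23022012 0.06904   ]
block c [0.51056535 0.22999076 0.06      ]
dir [-0.38621291 -0.92240966  0.        ] -112.71905995398963
punch exp [0.53953132 0.29917149 0.06      ]
punch top [0.5392689 0.3001957 0.144    ]
drift top [0.50996529 0.23204726 0.142     ] exp [0.51056535 0.22999076 0.06      ]
brad top [0.47984382 0.16435627 0.115     ] exp [0.48159938 0.16081004 0.06      ]
[[ 0.6458 -0.108   0.024 ]
 [ 0.5509 -0.0762  0.024 ]
 [ 0.5195 -0.1717  0.024 ]
 [ 0.6144 -0.202   0.024 ]] [0.10008103 0.10054124 0.09963747 0.09918071]
hole from screws [ 0.61435308 -0.20347777  0.024     ]
[ 0.58282146 -0.139544    0.024     ] [ 0.58263474 -0.13946072  0.024     ] [0.12868426 0.12896229 0.12712374 0.12863068]
scene punch top [0.54491856 0.30070677 0.144     ] foot [0.54241832 0.30066163 0.06      ]
24.249798889865385
[[232.5680828  200.21679076]
 [275.029113   188.67430713]
 [258.91678692 164.59322368]
 [218.90185235 175.20838482]]
```

```bash
cat > mv.py <<'E'
# python mv.py x y z yaw_of_tool_y(deg)  -> delta from commanded pose (cmd.npz); python mv.py commit rx ry rz x y z
from h import *
import sys,os
from scipy.spatial.transform import Rotation as Ro
if not os.path.exists('cmd.npz'):
    s=st(); np.savez('cmd.npz',p=[.24,-.604,.237],R=Ro.from_rotvec([-3.0843,-.5897,0.0006]).as_matrix())
d=np.load('cmd.npz');p,R=d['p'],d['R']
a=sys.argv[1:]
if a[0]=='commit':
    v=np.array(a[1:],float); np.savez('cmd.npz',p=p+R@v[3:],R=R@Ro.from_rotvec(v[:3]).as_matrix()); 
    d=np.load('cmd.npz'); print('cmd',d['p'].round(4))
    s=st();print('t',s['time'],'pos',np.round(s['position'],4),'rot',np.round(s['tool_rot'],4),'F',np.round(s['ft_force'],2),'T',np.round(s['torque'],3),'w',s['grip_width'])
else:
    a=np.array(a,float); y=np.radians(a[3]); Y=np.array([np.cos(y),np.sin(y),0]);Z=np.array([0,0,-1.]);X=np.cross(Y,Z)
    T=np.stack([X,Y,Z],1); print('shift',(R.T@(a[:3]-p)).round(4),'turn',Ro.from_matrix(R.T@T).as_rotvec().round(4))
E
python3 mv.py 0.587 -0.268 0.21 -22.7
```

```text
shift [ 0.4465 -0.1843  0.0272] turn [-1.400e-03 -5.000e-04 -7.968e-01]
```

Emit:
{"op": "step_arm", "data": {
  "plan": [
    [[0, 0, -0.08], [0.045, -0.018, 0.003], 0],
    [[0, 0, -0.18], [0.1, -0.041, 0.006], 0],
    [[0, 0, -0.28], [0.155, -0.064, 0.01], 0],
    [[0, 0, -0.38], [0.21, -0.087, 0.013], 0],
    [[0, 0, -0.48], [0.265, -0.11, 0.016], 0],
    [[0, 0, -0.58], [0.32, -0.132, 0.02], 0],
    [[0, 0, -0.68], [0.375, -0.155, 0.023], 0],
    [[0, 0, -0.76], [0.42, -0.174, 0.026], 0],
    [[0, 0, -0.797], [0.4465, -0.1843, 0.0272], 0],
    [[0, 0, -0.797], [0.4465, -0.1843, 0.0272], 0]
  ]
}}

```text
time: 2.1
position: [0.5881, -0.2662, 0.2091]
tool_rot: [-2.612, -1.745, -0.001]
ft_force: [0.3, -0.3, 0.3]
grip_width: 0.999
```

```bash
python3 mv.py commit 0 0 -.797 .4465 -.1843 .0272; python3 - <<'E'
from h import *
c,im=snap('wrist','wrist1'); print(proj(c,[[.6144,-.2035,.024],[.5826,-.1395,.024]]), KR(c)[1].round(3), -KR(c)[1].T@KR(c)[2])
print(st()['position'])
E
```

```text
cmd [ 0.587  -0.2679  0.21  ]
t 2.1 pos [ 0.5881 -0.2662  0.2091] rot [-2.6115e+00 -1.7451e+00 -9.0000e-04] F [ 0.26 -0.33  0.33] T [-0.028 -0.024 -0.003] w 0.9990184189304033
[[269.28564001 117.86865654]
 [206.97483092  61.86055136]] [[ 0.924 -0.383 -0.001]
 [-0.371 -0.895  0.25 ]
 [-0.096 -0.23  -0.968]] [ 0.61476771 -0.20238268  0.35727272]
[ 0.58665988 -0.26861526  0.20915162]
```

View pics/wrist1.png

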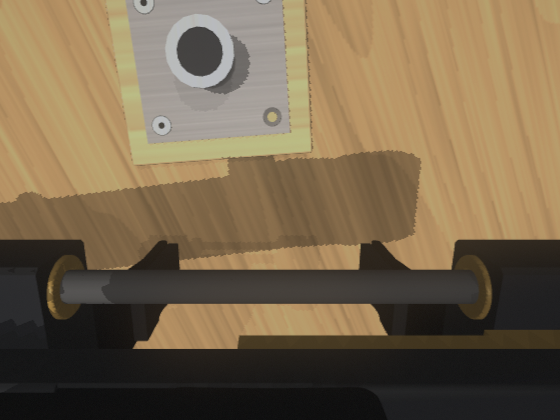

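```bash
python3 - <<'E'
from h import *
c,im=snap('wrist','wrist2'); s=st();print(s['position'],s['time'])
cv2.imwrite('pics/w2z.png',cv2.resize(im[90:145,130:310],None,fx=4,fy=4,interpolation=cv2.INTER_CUBIC)[:,:,::-1])
np.savez('pics/tcp2.npz',p=s['position'])
E
```

```text
[ 0.58585196 -0.27007103  0.20921521] 2.2
```

View pics/w2z.png

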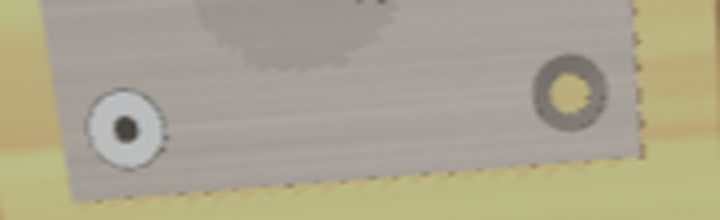

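```bash
python3 - <<'E'
from h import *
for n,uvs in [('wrist1',[(272.3,116.8)]),('wrist2',[(272.1,112.9),(161.1,121.8)])]:
    c,im=load(n)
    for uv in uvs: print(n,atz(c,uv,.024))
E
python3 mv.py 0.512 0.234 0.21 -22.7
```

```text
wrist1 [ 0.61725129 -0.2036771   0.024     ]
wrist2 [ 0.61704212 -0.20334042  0.024     ]
wrist2 [ 0.52197901 -0.17191667  0.024     ]
shift [ 0.4342 -0.2628  0.0007] turn [-0.0011 -0.001   0.0002]
```

Emit:
{"op": "step_arm", "data": {
  "plan": [
    [[0, 0, 0], [0.035, -0.021, 0], 0],
    [[0, 0, 0], [0.085, -0.051, 0], 0],
    [[0, 0, 0], [0.138, -0.084, 0], 0],
    [[0, 0, 0], [0.191, -0.116, 0], 0],
    [[0, 0, 0], [0.244, -0.148, 0], 0],
    [[0, 0, 0], [0.297, -0.18, 0], 0],
    [[0, 0, 0], [0.35, -0.212, 0], 0],
    [[0, 0, 0], [0.395, -0.239, 0], 0],
    [[0, 0, 0], [0.425, -0.257, 0], 0],
    [[0, 0, 0], [0.4342, -0.2628, 0], 0]
  ]
}}

```text
time: 3.45
position: [0.5118, 0.2339, 0.2096]
tool_rot: [2.614, 1.741, 0.0]
ft_force: [-0.5, -0.3, 0.0]
grip_width: 1.001
```

```bash
python3 mv.py commit 0 0 0 .4342 -.2628 0; python3 - <<'E'
from h import *
c,im=snap('wrist','wrist3'); c,im=snap('wrist','wrist4')
print(proj(c,[[.54,.2995,.144],[.54,.2995,.06]]))
print(st()['position'])
E
```

```text
cmd [0.512  0.234  0.2107]
t 3.45 pos [0.5118 0.2339 0.2096] rot [2.6143e+00 1.7409e+00 3.0000e-04] F [-0.5  -0.3   0.02] T [-0.069 -0.084 -0.033] w 1.000599270199181
[[270.03915218 112.67554668]
 [269.72723167 113.66965306]]
[0.51221922 0.23256542 0.20930747]
```

View pics/wrist4.png

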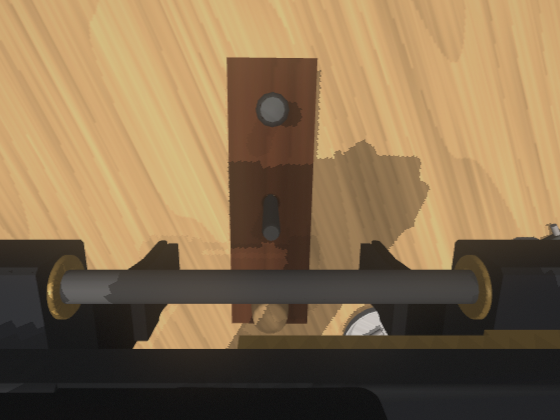

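```bash
python3 - <<'E'
from h import *
c,im=load('wrist4')
cv2.imwrite('pics/w4z.png',cv2.resize(im[45:135,220:325],None,fx=6,fy=6,interpolation=cv2.INTER_CUBIC)[:,:,::-1])
E
```

```text
(no output)
```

View pics/w4z.png

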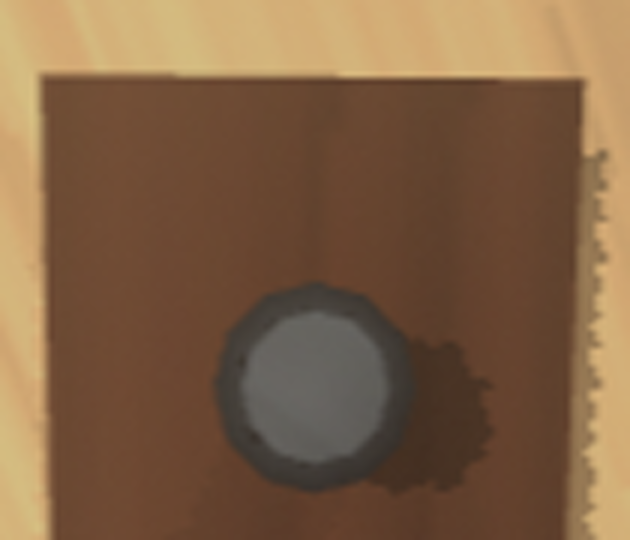

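```bash
python3 - <<'E'
from h import *
c,im=load('wrist4'); o=np.array([220,45])
f=lambda u,z: atz(c,np.array(u)/6+o-.4,z)
print('crown',f((315,387),.144),f((315,387),.140))
a,b=f((42,76),.06),f((582,80),.06); print(a,b,np.linalg.norm(a-b)); m=(a+b)/2; d=(b-a)/.07; n=np.array([-d[1],d[0],0]); d/=np.linalg.norm(d)
n=np.array([d[1],-d[0],0]); print(d,n,'punch exp',m+.04*n)
E
python3 mv.py 0.5415 0.2995 0.17 -22.7
```

```text
crown [0.54184698 0.3008665  0.144     ] [0.54190659 0.30092121 0.14      ]
[0.52556117 0.35102374 0.06      ] [0.5892796  0.32383652 0.06      ] 0.06927613859228121
[ 0.91977458 -0.39244709  0.        ] [-0.39244709 -0.91977458  0.        ] punch exp [0.5417225  0.30063915 0.06      ]
shift [0.0718 0.002  0.0408] turn [-0.0011 -0.001   0.0002]
```

Emit:
{"op": "step_arm", "data": {
  "plan": [
    [[0, 0, 0], [0.035, 0.001, 0.01], 0],
    [[0, 0, 0], [0.06, 0.0018, 0.022], 0],
    [[0, 0, 0], [0.0723, 0.0018, 0.032], 0],
    [[0, 0, 0], [0.0723, 0.0018, 0.034], 0],
    [[0, 0, 0], [0.0723, 0.0018, 0.05], 0],
    [[0, 0, 0], [0.0723, 0.0018, 0.07], 0],
    [[0, 0, 0], [0.0723, 0.0018, 0.088], 0],
    [[0, 0, 0], [0.0723, 0.0018, 0.104], 0],
    [[0, 0, 0], [0.0723, 0.0018, 0.112], 0],
    [[0, 0, 0], [0.0723, 0.0018, 0.114], 0]
  ]
}}

```text
time: 4.8
position: [0.5411, 0.2998, 0.0947]
tool_rot: [-2.615, -1.741, 0.001]
ft_force: [0.2, -0.3, 0.1]
grip_width: 0.996
```

```bash
python3 mv.py commit 0 0 0 .0723 .0018 .114; python3 - <<'E'
from h import *
c,im=snap('scene','scene5'); 
cv2.imwrite('pics/s5z.png',cv2.resize(im[150:320,320:480],None,fx=3.5,fy=3.5,interpolation=cv2.INTER_CUBIC)[:,:,::-1])
c,im=snap('wrist','wrist5'); 
E
```

```text
cmd [0.5415 0.3002 0.0968]
t 4.8 pos [0.5411 0.2998 0.0947] rot [-2.6147e+00 -1.7412e+00  1.2000e-03] F [ 0.16 -0.28  0.1 ] T [ 0.003 -0.119 -0.045] w 0.9959867976608717
```

View pics/s5z.png

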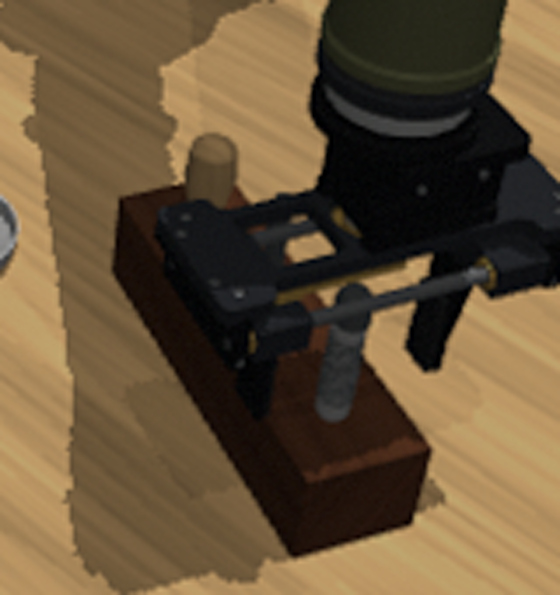

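View pics/wrist5.png

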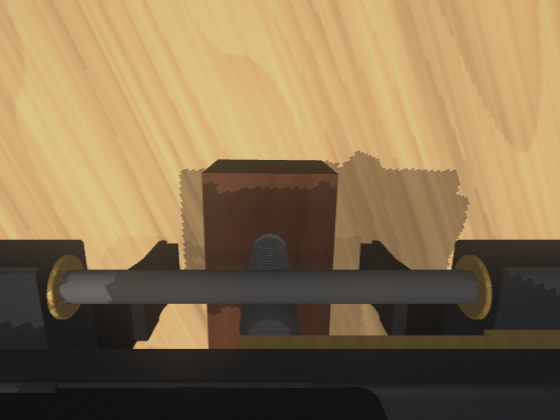

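Emit:
{"op": "step_arm", "data": {
  "plan": [
    [[0, 0, 0], [0, 0, 0], 80],
    [[0, 0, 0], [0, 0, 0], 120],
    [[0, 0, 0], [0, 0, 0], 160],
    [[0, 0, 0], [0, 0, 0], 190],
    [[0, 0, 0], [0, 0, 0], 255],
    [[0, 0, 0], [0, 0, 0], 255],
    [[0, 0, 0], [0, 0, 0], 255],
    [[0, 0, 0], [0, 0, 0], 255],
    [[0, 0, 0], [0, 0, 0], 255],
    [[0, 0, 0], [0, 0, 0], 255]
  ],
  "squeeze": 15
}}

```text
time: 6.15
position: [0.5413, 0.2998, 0.0953]
tool_rot: [2.615, 1.741, -0.0]
ft_force: [-0.8, 0.1, -0.8]
grip_width: 0.214
```

```bash
python3 mv.py commit 0 0 0 0 0 0
```

```text
cmd [0.5415 0.3002 0.0968]
t 6.15 pos [0.5413 0.2998 0.0953] rot [ 2.615e+00  1.741e+00 -2.000e-04] F [-0.75  0.12 -0.77] T [ 0.003 -0.06   0.03 ] w 0.214129883504298
```

Emit:
{"op": "step_arm", "data": {
  "plan": [
    [[0, 0, 0], [0, 0, 0], 255],
    [[0, 0, 0], [0, 0, 0], 255],
    [[0, 0, 0], [0, 0, -0.005], 255],
    [[0, 0, 0], [0, 0, -0.017], 255],
    [[0, 0, 0], [0, 0, -0.032], 255],
    [[0, 0, 0], [0, 0, -0.048], 255],
    [[0, 0, 0], [0, 0, -0.064], 255],
    [[0, 0, 0], [0, 0, -0.08], 255],
    [[0, 0, 0], [0, 0, -0.096], 255],
    [[0, 0, 0], [0, 0, -0.106], 255]
  ],
  "squeeze": 45
}}

```text
time: 7.4
position: [0.5416, 0.3, 0.2027]
tool_rot: [2.615, 1.741, 0.002]
ft_force: [-0.4, -1.1, -1.4]
grip_width: 0.203
```

```bash
python3 mv.py commit 0 0 0 0 0 -.106; python3 - <<'E'
from h import *
c,im=snap('scene','scene6'); 
cv2.imwrite('pics/s6z.png',cv2.resize(im[130:300,320:480],None,fx=3.5,fy=3.5,interpolation=cv2.INTER_CUBIC)[:,:,::-1])
E
python3 mv.py 0.6168 -0.2041 0.203 -22.7
```

```text
cmd [0.5415 0.3    0.2028]
t 7.4 pos [0.5416 0.3    0.2027] rot [2.6148e+00 1.7410e+00 1.8000e-03] F [-0.44 -1.12 -1.44] T [-0.019 -0.041 -0.048] w 0.2030179071606967
shift [-0.4361  0.2639 -0.0009] turn [-0.0011 -0.001   0.0002]
```

View pics/s6z.png

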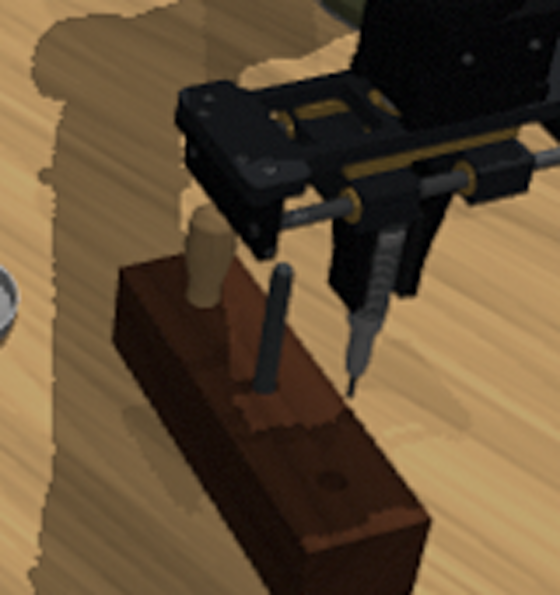

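```bash
python3 - <<'E'
from h import *
c,im=load('scene6')
z=np.array([.168+.03,.168,.138,.11])
P=np.array([[.5416,.3,q] for q in z]); print(((proj(c,P)-[320,130])*3.5).round(1))
z=im[205:0:-1] if 0 else im[180:250,405:445]
cv2.imwrite('pics/s6zz.png',cv2.resize(z,None,fx=8,fy=8,interpolation=cv2.INTER_CUBIC)[:,:,::-1])
print(((proj(c,P)-[405,180])*8).round(1))
c,im=snap('wrist','wrist6');
E
```

```text
[[374.7 275.6]
 [364.7 323.5]
 [355.1 369.5]
 [346.5 410.6]]
[[176.4 229.8]
 [153.5 339.5]
 [131.6 444.5]
 [112.  538.5]]
```

View pics/s6zz.png

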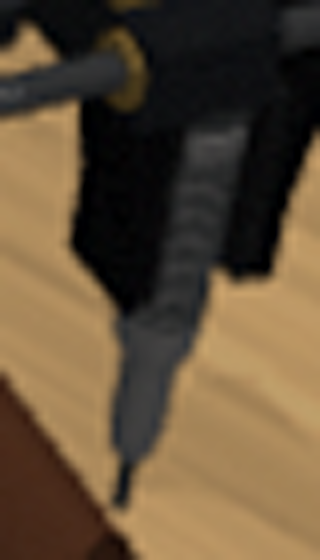

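View pics/wrist6.png

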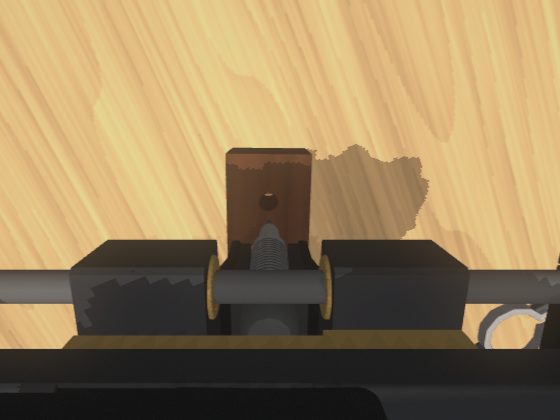

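Emit:
{"op": "step_arm", "data": {
  "plan": [
    [[0, 0, 0], [-0.03, 0.018, 0], 255],
    [[0, 0, 0], [-0.08, 0.048, 0], 255],
    [[0, 0, 0], [-0.132, 0.08, 0], 255],
    [[0, 0, 0], [-0.185, 0.112, 0], 255],
    [[0, 0, 0], [-0.238, 0.144, 0], 255],
    [[0, 0, 0], [-0.291, 0.176, 0], 255],
    [[0, 0, 0], [-0.343, 0.208, 0], 255],
    [[0, 0, 0], [-0.39, 0.236, 0], 255],
    [[0, 0, 0], [-0.424, 0.256, 0], 255],
    [[0, 0, 0], [-0.4361, 0.2639, 0], 255]
  ]
}}

```text
time: 8.75
position: [0.6157, -0.208, 0.2]
tool_rot: [-2.618, -1.735, 0.003]
ft_force: [-0.6, 0.6, -1.8]
grip_width: 0.201
```

```bash
python3 mv.py commit 0 0 0 -.4361 .2639 0;  python3 mv.py 0.6168 -0.2043 0.123 -22.7
```

```text
cmd [ 0.6168 -0.2041  0.2021]
t 8.75 pos [ 0.6157 -0.208   0.2   ] rot [-2.6184 -1.7346  0.0032] F [-0.58  0.64 -1.84] T [ 0.013 -0.054 -0.008] w 0.2009707779252838
shift [-0.0003  0.0001  0.0791] turn [-0.0011 -0.001   0.0002]
```

Emit:
{"op": "step_arm", "data": {
  "plan": [
    [[0, 0, 0], [0, 0, 0.005], 255],
    [[0, 0, 0], [0, 0, 0.017], 255],
    [[0, 0, 0], [0, 0, 0.03], 255],
    [[0, 0, 0], [0, 0, 0.043], 255],
    [[0, 0, 0], [0, 0, 0.056], 255],
    [[0, 0, 0], [0, 0, 0.066], 255],
    [[0, 0, 0], [0, 0, 0.071], 255],
    [[0, 0, 0], [0, 0, 0.071], 255],
    [[0, 0, 0], [0, 0, 0.071], 255],
    [[0, 0, 0], [0, 0, 0.071], 255]
  ]
}}

```text
time: 10.0
position: [0.6169, -0.2044, 0.1309]
tool_rot: [2.614, 1.741, 0.001]
ft_force: [-0.4, -0.9, -2.2]
grip_width: 0.2
```

```bash
python3 mv.py commit 0 0 0 0 0 .071; python3 - <<'E'
from h import *
c,im=snap('scene','scene7'); 
cv2.imwrite('pics/s7z.png',cv2.resize(im[110:220,165:305],None,fx=5,fy=5,interpolation=cv2.INTER_CUBIC)[:,:,::-1])
c,im=snap('wrist','wrist7'); c,im=snap('top','top7')
cv2.imwrite('pics/t7z.png',cv2.resize(im[165:275,295:405],None,fx=5,fy=5,interpolation=cv2.INTER_CUBIC)[:,:,::-1])
s=st();print(s['position'],s['tool_rot'],s['ft_force'])
E
```

```text
cmd [ 0.6168 -0.204   0.1311]
t 10.0 pos [ 0.6169 -0.2044  0.1309] rot [2.6143e+00 1.7406e+00 9.0000e-04] F [-0.4  -0.86 -2.19] T [-0.033 -0.049  0.001] w 0.19987071176612478
[ 0.61674278 -0.20438141  0.13064342] [2.61463728e+00 1.74083016e+00 3.09623864e-04] [ 0.17044959 -0.03110075 -1.52799685]
```

View pics/s7z.png

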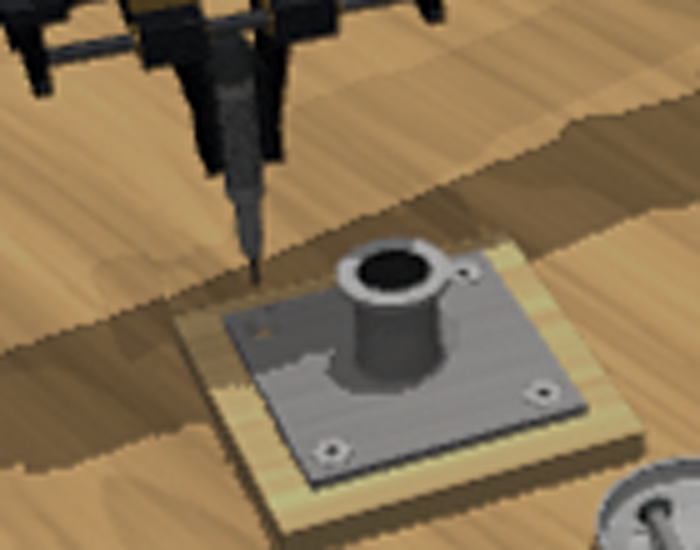

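View pics/wrist7.png

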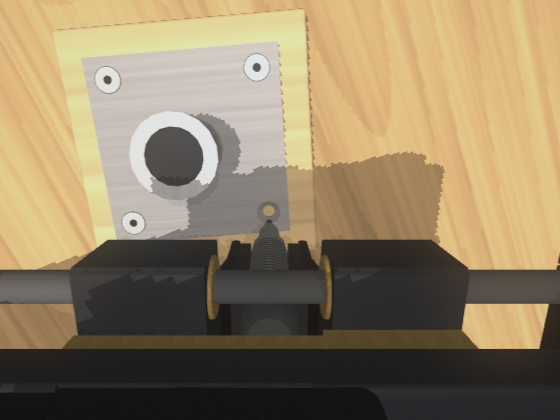

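View pics/t7z.png

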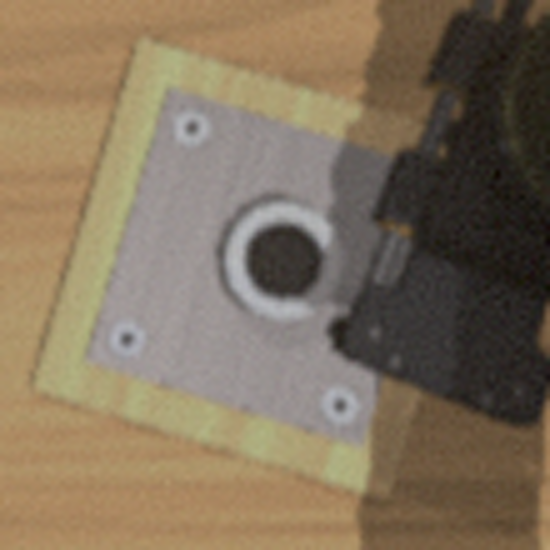

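```bash
python3 - <<'E'
from h import *
c,im=load('scene7');o=np.array([165,110])
g=lambda u,z:atz(c,np.array(u)/5+o-.4,z)
print('hole',g((262,332),.024),'tip',[g((257,283),z).round(4) for z in (.048,.051,.054)])
cv2.imwrite('pics/s7zz.png',cv2.resize(im[140:185,195:240],None,fx=12,fy=12,interpolation=cv2.INTER_CUBIC)[:,:,::-1])
c,im=load('wrist7')
cv2.imwrite('pics/w7zz.png',cv2.resize(im[190:275,225:315],None,fx=7,fy=7,interpolation=cv2.INTER_CUBIC)[:,:,::-1])
E
```

```text
hole [ 0.61940739 -0.2025587   0.024     ] tip [array([ 0.6162, -0.207 ,  0.048 ]), array([ 0.6184, -0.2034,  0.051 ]), array([ 0.6206, -0.1998,  0.054 ])]
```

View pics/s7zz.png

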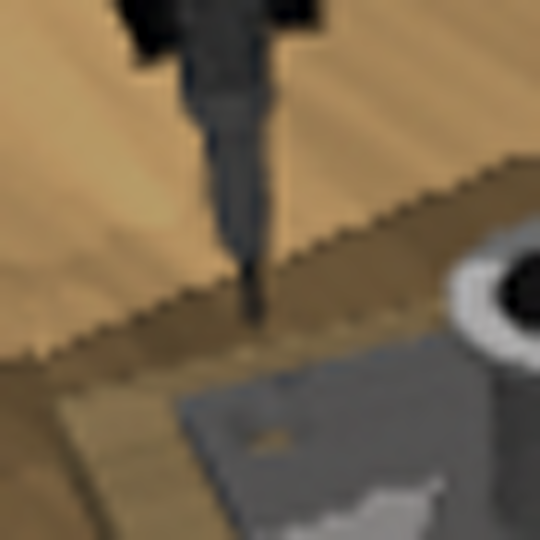

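View pics/w7zz.png

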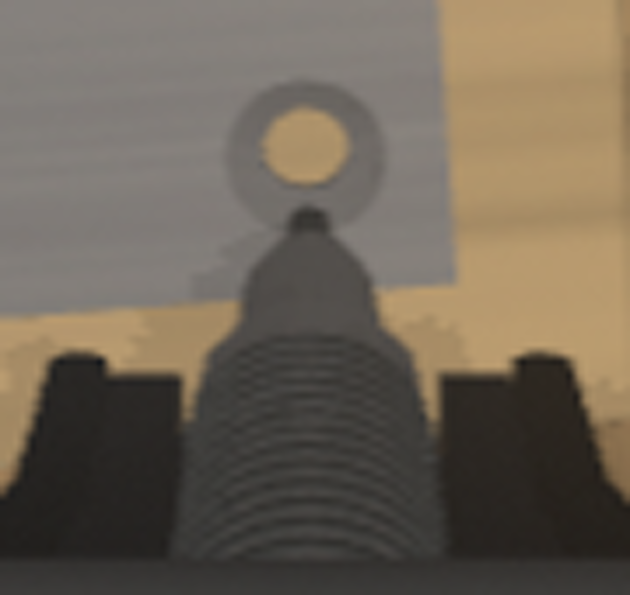

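```bash
python3 - <<'E'
from h import *
cs,_=load('scene7');cw,_=load('wrist7')
X=np.array([np.cos(np.radians(67.3)),np.sin(np.radians(67.3)),0]);Y=np.array([np.cos(np.radians(-22.7)),np.sin(np.radians(-22.7)),0])
S=lambda u,z:atz(cs,np.array(u)/12+[195,140]-np.array(.46),z)
W=lambda u,z:atz(cw,np.array(u)/7+[225,190]-np.array(.43),z)
hs,hw=S((264,428),.024),W((305,157),.024); print(hs,hw)
for z in (.044,.046,.048,.050,.052,.054):
    a=S((255,322),z)-hs;b=W((309,210),z)-hw; print(z,'scene',(a@X*1e3).round(1),(a@Y*1e3).round(1),'wrist',(b@X*1e3).round(1),(b@Y*1e3).round(1))
E
```

```text
[ 0.61840461 -0.20576617  0.024     ] [ 0.61704818 -0.20312058  0.024     ]
0.044 scene -7.0 -1.8 wrist 0.0 0.4
0.046 scene -4.2 -1.4 wrist 0.6 0.4
0.048 scene -1.5 -1.0 wrist 1.2 0.4
0.05 scene 1.3 -0.5 wrist 1.7 0.4
0.052 scene 4.0 -0.1 wrist 2.3 0.4
0.054 scene 6.8 0.3 wrist 2.9 0.4
```

Emit:
{"op": "step_arm", "data": {
  "plan": [
    [[0, 0, 0], [-0.0003, 0, 0.003], 255],
    [[0, 0, 0], [-0.0006, 0, 0.007], 255],
    [[0, 0, 0], [-0.001, 0, 0.011], 255],
    [[0, 0, 0], [-0.001, 0, 0.014], 255],
    [[0, 0, 0], [-0.001, 0, 0.016], 255],
    [[0, 0, 0], [-0.001, 0, 0.018], 255],
    [[0, 0, 0], [-0.001, 0, 0.018], 255],
    [[0, 0, 0], [-0.001, 0, 0.018], 255],
    [[0, 0, 0], [-0.001, 0, 0.018], 255],
    [[0, 0, 0], [-0.001, 0, 0.018], 255]
  ]
}}

```text
time: 11.4
position: [0.6163, -0.2053, 0.1125]
tool_rot: [2.615, 1.741, 0.0]
ft_force: [0.2, -0.2, -1.8]
grip_width: 0.206
```

```bash
python3 mv.py commit 0 0 0 -.001 0 .018; python3 - <<'E'
from h import *
c,im=snap('scene','scene8'); 
cv2.imwrite('pics/s8zz.png',cv2.resize(im[140:185,195:240],None,fx=12,fy=12,interpolation=cv2.INTER_CUBIC)[:,:,::-1])
c,im=snap('wrist','wrist8')
cv2.imwrite('pics/w8zz.png',cv2.resize(im[190:275,225:315],None,fx=7,fy=7,interpolation=cv2.INTER_CUBIC)[:,:,::-1])
s=st();print(s['position'],s['tool_rot'],s['ft_force'])
E
```

```text
cmd [ 0.6164 -0.2049  0.1131]
t 11.4 pos [ 0.6163 -0.2053  0.1125] rot [2.6148e+00 1.7410e+00 2.0000e-04] F [ 0.19 -0.23 -1.75] T [ 0.018 -0.034  0.019] w 0.20583027003767962
[ 0.61623725 -0.20530326  0.11240683] [ 2.61487113e+00  1.74098779e+00 -2.76707017e-05] [ 1.25868151 -0.9013546  -1.30672362]
```

View pics/s8zz.png

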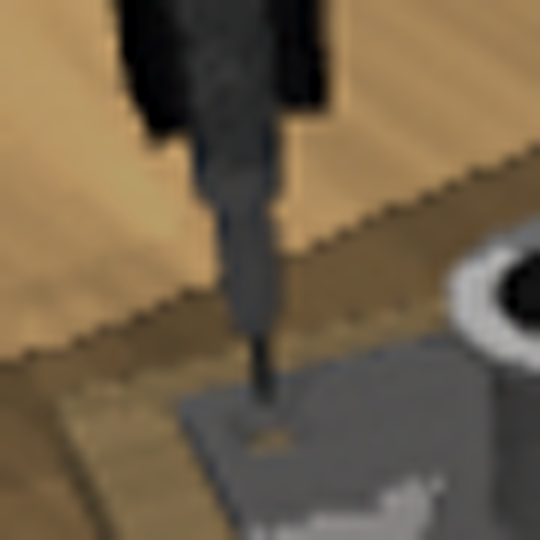

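View pics/w8zz.png

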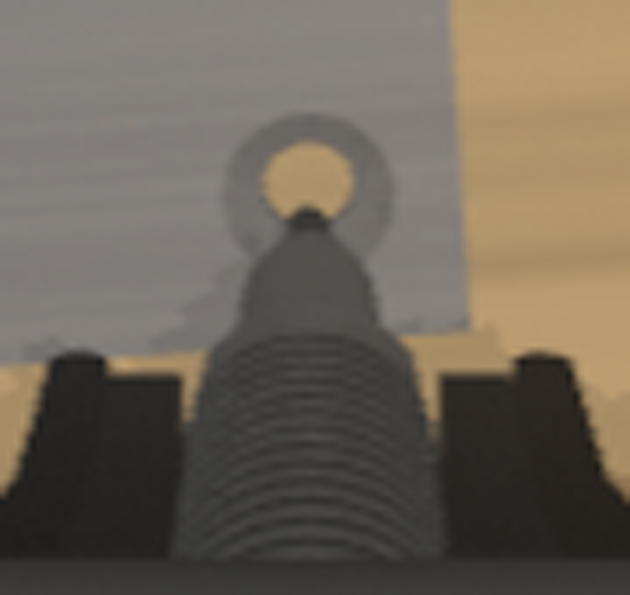

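```bash
python3 - <<'E'
from h import *
cs,_=load('scene8');cw,_=load('wrist8')
X=np.array([np.cos(np.radians(67.3)),np.sin(np.radians(67.3)),0]);Y=np.array([np.cos(np.radians(-22.7)),np.sin(np.radians(-22.7)),0])
S=lambda u,z:atz(cs,np.array(u)/12+[195,140]-np.array(.46),z)
W=lambda u,z:atz(cw,np.array(u)/7+[225,190]-np.array(.43),z)
hs,hw=S((267,427),.024),W((308,195),.024); print(hs,hw)
for z in (.026,.028,.030,.032,.034,.036):
    a=S((263,402),z)-hs;b=W((309,208),z)-hw; print(z,'scene',(a@X*1e3).round(1),(a@Y*1e3).round(1),'wrist',(b@X*1e3).round(1),(b@Y*1e3).round(1))
# predicted shoulder/nose px in wrist8 at candidate offsets from TCP
p=np.array([.61624,-.2053,0])
for dx in (0,.001,.002):
  for z,n in ((.0774,'sh'),(.0474,'nose'),(.0334,'tip')):
    q=p+X*dx;q[2]=z; print(dx,n,((proj(cw,q)-[225,190]+.43)*7).round(0),((proj(cs,q)-[195,140]+.46)*12).round(0))
E
```

```text
[ 0.617787   -0.20563433  0.024     ] [ 0.61707896 -0.20308201  0.024     ]
0.026 scene -5.5 -0.7 wrist -0.7 0.1
0.028 scene -2.8 -0.3 wrist -0.2 0.1
0.03 scene -0.1 0.2 wrist 0.4 0.1
0.032 scene 2.6 0.6 wrist 1.0 0.1
0.034 scene 5.3 1.0 wrist 1.6 0.1
0.036 scene 8.0 1.5 wrist 2.1 0.1
0 sh [[308. 413.]] [[247. 197.]]
0 nose [[309. 292.]] [[263. 326.]]
0 tip [[309. 246.]] [[270. 385.]]
0.001 sh [[308. 401.]] [[248. 200.]]
0.001 nose [[309. 282.]] [[264. 329.]]
0.001 tip [[309. 236.]] [[271. 388.]]
0.002 sh [[308. 388.]] [[250. 203.]]
0.002 nose [[309. 271.]] [[265. 332.]]
0.002 tip [[309. 226.]] [[272. 391.]]
```

Emit:
{"op": "step_arm", "data": {
  "plan": [
    [[0, 0, 0], [0, 0, 0.001], 255],
    [[0, 0, 0], [0, 0, 0.002], 255],
    [[0, 0, 0], [0, 0, 0.003], 255],
    [[0, 0, 0], [0, 0, 0.004], 255],
    [[0, 0, 0], [0, 0, 0.005], 255],
    [[0, 0, 0], [0, 0, 0.006], 255],
    [[0, 0, 0], [0, 0, 0.007], 255],
    [[0, 0, 0], [0, 0, 0.008], 255],
    [[0, 0, 0], [0, 0, 0.008], 255],
    [[0, 0, 0], [0, 0, 0.008], 255]
  ]
}}

```text
time: 12.75
position: [0.6162, -0.2053, 0.1044]
tool_rot: [2.615, 1.741, -0.0]
ft_force: [-0.8, 0.0, -1.5]
grip_width: 0.201
```

```bash
python3 mv.py commit 0 0 0 0 0 .008; python3 - <<'E'
from h import *
c,im=snap('wrist','wrist9')
cv2.imwrite('pics/w9zz.png',cv2.resize(im[190:275,225:315],None,fx=7,fy=7,interpolation=cv2.INTER_CUBIC)[:,:,::-1])
c,im=snap('scene','scene9'); 
cv2.imwrite('pics/s9zz.png',cv2.resize(im[140:185,195:240],None,fx=12,fy=12,interpolation=cv2.INTER_CUBIC)[:,:,::-1])
s=st();print(s['position'],s['tool_rot'],s['ft_force'])
E
```

```text
cmd [ 0.6164 -0.2049  0.1051]
t 12.75 pos [ 0.6162 -0.2053  0.1044] rot [ 2.6149e+00  1.7411e+00 -1.0000e-04] F [-0.81  0.05 -1.46] T [ 0.004 -0.009 -0.002] w 0.20121881386746285
[ 0.61626365 -0.20527496  0.10440679] [2.61494735e+00 1.74096463e+00 5.66207859e-05] [-0.03401442 -0.07752145 -1.5171193 ]
```

View pics/w9zz.png

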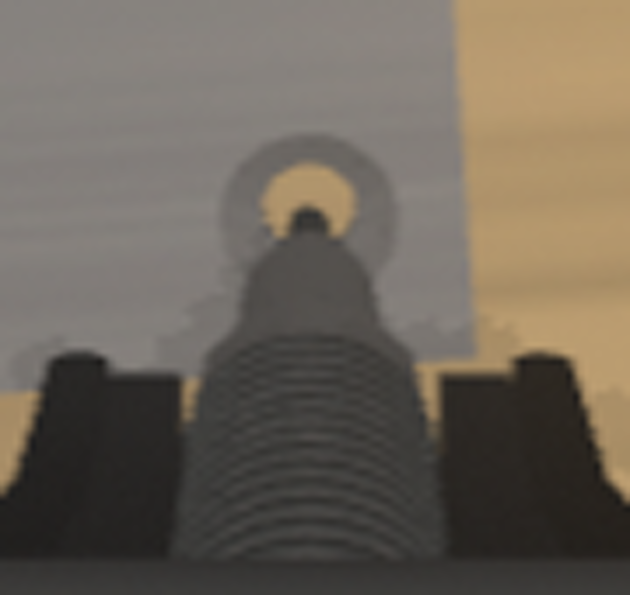

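View pics/s9zz.png

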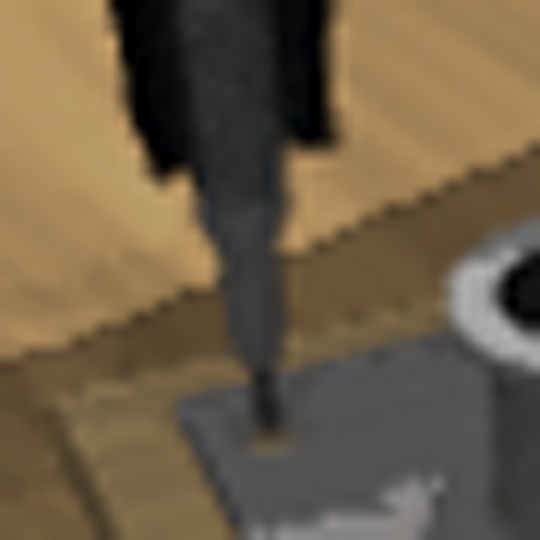

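Emit:
{"op": "step_arm", "data": {
  "plan": [
    [[0, 0, 0], [0, 0, 0.0005], 255],
    [[0, 0, 0], [0, 0, 0.001], 255],
    [[0, 0, 0], [0, 0, 0.0015], 255],
    [[0, 0, 0], [0, 0, 0.002], 255],
    [[0, 0, 0], [0, 0, 0.0025], 255],
    [[0, 0, 0], [0, 0, 0.003], 255],
    [[0, 0, 0], [0, 0, 0.0035], 255],
    [[0, 0, 0], [0, 0, 0.004], 255],
    [[0, 0, 0], [0, 0, 0.004], 255],
    [[0, 0, 0], [0, 0, 0.004], 255]
  ]
}}

```text
time: 14.1
position: [0.6166, -0.2053, 0.1008]
tool_rot: [2.614, 1.741, 0.001]
ft_force: [0.0, 1.2, 3.2]
grip_width: 0.202
```

```bash
python3 mv.py commit 0 0 0 0 0 .004
```

```text
cmd [ 0.6164 -0.2049  0.1011]
t 14.1 pos [ 0.6166 -0.2053  0.1008] rot [2.6143e+00 1.7407e+00 7.0000e-04] F [0.02 1.15 3.24] T [-0.332  0.087 -0.081] w 0.20158582435322087
```

```bash
python3 - <<'E'
from h import *
c,im=snap('wrist','wrist10')
s=st();print(s['time'],s['position'],s['tool_rot'],s['ft_force'],s['torque'])
cv2.imwrite('pics/w10zz.png',cv2.resize(im[190:275,225:315],None,fx=7,fy=7,interpolation=cv2.INTER_CUBIC)[:,:,::-1])
c,im=snap('scene','scene10')
s=st();print(s['time'],s['position'],s['ft_force'],s['torque'])
cv2.imwrite('pics/s10zz.png',cv2.resize(im[140:185,195:240],None,fx=12,fy=12,interpolation=cv2.INTER_CUBIC)[:,:,::-1])
E
```

```text
14.15 [ 0.61654284 -0.20532605  0.10072011] [2.61441733e+00 1.74072829e+00 7.53204548e-04] [-0.43258137 -0.81625775  3.58337843] [ 0.29972377 -0.17627061  0.03660503]
14.2 [ 0.61648062 -0.20536635  0.10067431] [-0.17256454 -0.1094211   4.59346697] [-0.26349827  0.06163982 -0.05820125]
```

View pics/w10zz.png

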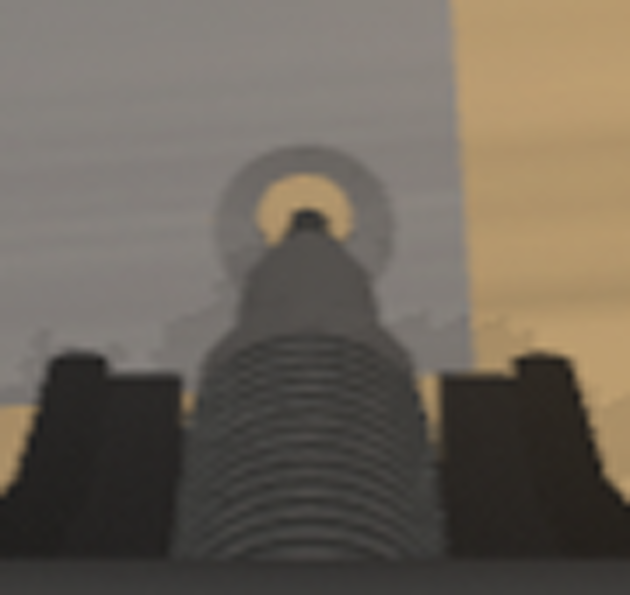

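View pics/s10zz.png

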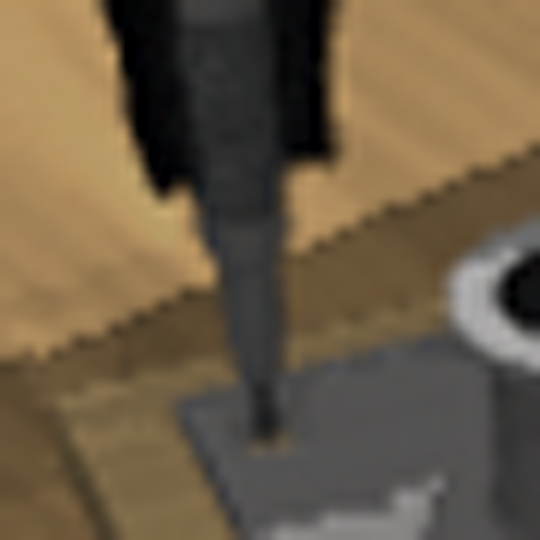

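Emit:
{"op": "step_arm", "data": {
  "plan": [
    [[0, 0, 0], [0, 0, 0.0003], 255],
    [[0, 0, 0], [0, 0, 0.0006], 255],
    [[0, 0, 0], [0, 0, 0.0009], 255],
    [[0, 0, 0], [0, 0, 0.0012], 255],
    [[0, 0, 0], [0, 0, 0.0015], 255],
    [[0, 0, 0], [0, 0, 0.0018], 255],
    [[0, 0, 0], [0, 0, 0.002], 255],
    [[0, 0, 0], [0, 0, 0.002], 255],
    [[0, 0, 0], [0, 0, 0.002], 255],
    [[0, 0, 0], [0, 0, 0.002], 255]
  ]
}}

```text
time: 15.45
position: [0.6167, -0.2054, 0.0989]
tool_rot: [2.614, 1.741, 0.001]
ft_force: [0.8, 1.6, 6.1]
grip_width: 0.202
```

```bash
python3 mv.py commit 0 0 0 0 0 .002
```

```text
cmd [ 0.6164 -0.2049  0.0991]
t 15.45 pos [ 0.6167 -0.2054  0.0989] rot [2.6142e+00 1.7405e+00 1.0000e-03] F [0.76 1.63 6.08] T [-0.18  -0.002 -0.069] w 0.20233756378475432
```

Emit:
{"op": "step_arm", "data": {
  "plan": [
    [[0, 0, 0], [0, 0, 0.0003], 255],
    [[0, 0, 0], [0, 0, 0.0006], 255],
    [[0, 0, 0], [0, 0, 0.0009], 255],
    [[0, 0, 0], [0, 0, 0.0012], 255],
    [[0, 0, 0], [0, 0, 0.0015], 255],
    [[0, 0, 0], [0, 0, 0.0018], 255],
    [[0, 0, 0], [0, 0, 0.002], 255],
    [[0, 0, 0], [0, 0, 0.002], 255],
    [[0, 0, 0], [0, 0, 0.002], 255],
    [[0, 0, 0], [0, 0, 0.002], 255]
  ]
}}

```text
time: 16.7
position: [0.6172, -0.2054, 0.0976]
tool_rot: [2.614, 1.74, 0.002]
ft_force: [0.2, -0.2, 8.0]
grip_width: 0.203
```

```bash
python3 mv.py commit 0 0 0 0 0 .002
```

```text
cmd [ 0.6164 -0.2049  0.0971]
t 16.7 pos [ 0.6172 -0.2054  0.0976] rot [2.6135e+00 1.7401e+00 2.2000e-03] F [ 0.23 -0.25  8.04] T [ 0.525 -0.289  0.029] w 0.20329133613558825
```

Emit:
{"op": "step_arm", "data": {
  "plan": [
    [[0, 0, 0], [0, 0, 0.0003], 255],
    [[0, 0, 0], [0, 0, 0.0006], 255],
    [[0, 0, 0], [0, 0, 0.0009], 255],
    [[0, 0, 0], [0, 0, 0.0012], 255],
    [[0, 0, 0], [0, 0, 0.0015], 255],
    [[0, 0, 0], [0, 0, 0.0015], 255],
    [[0, 0, 0], [0, 0, 0.0015], 255],
    [[0, 0, 0], [0, 0, 0.0015], 255],
    [[0, 0, 0], [0, 0, 0.0015], 255],
    [[0, 0, 0], [0, 0, 0.0015], 255]
  ]
}}

```text
time: 17.95
position: [0.6174, -0.2056, 0.0964]
tool_rot: [2.613, 1.74, 0.003]
ft_force: [0.4, 0.4, 9.3]
grip_width: 0.198
```

```bash
python3 mv.py commit 0 0 0 0 0 .0015
```

```text
cmd [ 0.6164 -0.2049  0.0956]
t 17.95 pos [ 0.6174 -0.2056  0.0964] rot [2.6129e+00 1.7398e+00 2.6000e-03] F [0.36 0.43 9.33] T [-0.688  0.218 -0.06 ] w 0.19807216558913904
```

Emit:
{"op": "step_arm", "data": {
  "plan": [
    [[0, 0, 0], [0, 0, 0], 255],
    [[0, 0, 0], [0, 0, 0.0003], 255],
    [[0, 0, 0], [0, 0, 0.0006], 255],
    [[0, 0, 0], [0, 0, 0.0009], 255],
    [[0, 0, 0], [0, 0, 0.0012], 255],
    [[0, 0, 0], [0, 0, 0.0012], 255],
    [[0, 0, 0], [0, 0, 0.0012], 255],
    [[0, 0, 0], [0, 0, 0.0012], 255],
    [[0, 0, 0], [0, 0, 0.0012], 255],
    [[0, 0, 0], [0, 0, 0.0012], 255]
  ],
  "squeeze": 58
}}

```text
time: 19.2
position: [0.6176, -0.2055, 0.0954]
tool_rot: [2.613, 1.74, 0.003]
ft_force: [0.4, 0.2, 9.2]
grip_width: 0.194
```

```bash
python3 mv.py commit 0 0 0 0 0 .0012; python3 - <<'E'
from h import *
c,im=snap('wrist','wrist11')
s=st();print(s['time'],s['position'],s['tool_rot'],s['ft_force'],s['torque'])
cv2.imwrite('pics/w11zz.png',cv2.resize(im[190:275,225:315],None,fx=7,fy=7,interpolation=cv2.INTER_CUBIC)[:,:,::-1])
c,im=snap('scene','scene11')
s=st();print(s['time'],s['position'],s['ft_force'],s['torque'])
cv2.imwrite('pics/s11zz.png',cv2.resize(im[140:185,195:240],None,fx=12,fy=12,interpolation=cv2.INTER_CUBIC)[:,:,::-1])
E
```

```text
cmd [ 0.6164 -0.2049  0.0944]
t 19.2 pos [ 0.6176 -0.2055  0.0954] rot [2.6129 1.7396 0.0032] F [0.36 0.23 9.21] T [ 0.491 -0.191  0.07 ] w 0.19370277617971365
19.25 [ 0.61756941 -0.20554473  0.09546679] [2.61266492 1.73966937 0.00303917] [-1.63632433 -1.59381742  9.94408018] [ 0.01454921 -0.12599809 -0.01474296]
19.3 [ 0.61755364 -0.20550271  0.0954155 ] [ 1.46256668  2.26037573 10.42423125] [-0.57137683  0.21185783 -0.13876156]
```

View pics/w11zz.png

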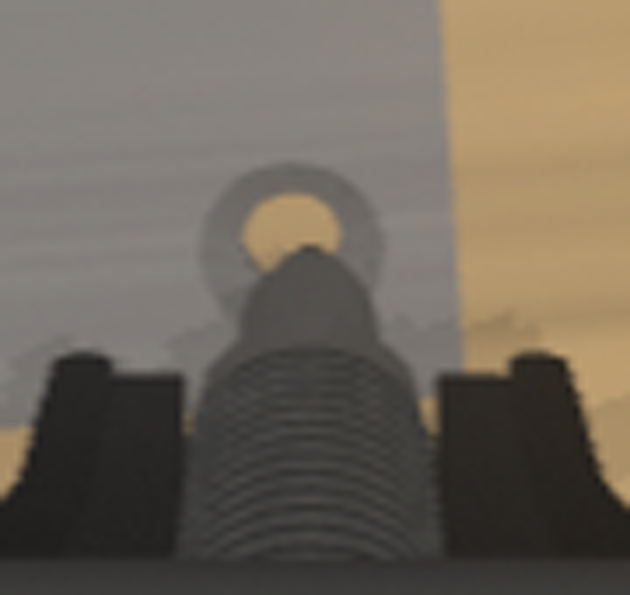

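View pics/s11zz.png

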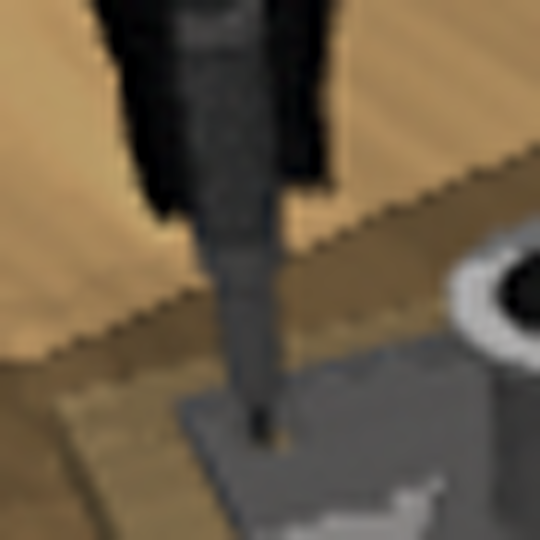

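Emit:
{"op": "step_arm", "data": {
  "plan": [
    [[0, 0, 0], [0, -0.0003, 0.0002], 255],
    [[0, 0, 0], [0, -0.0006, 0.0004], 255],
    [[0, 0, 0], [0, -0.0006, 0.0006], 255],
    [[0, 0, 0], [0, -0.0006, 0.0008], 255],
    [[0, 0, 0], [0, -0.0006, 0.0008], 255],
    [[0, 0, 0], [0, -0.0006, 0.0008], 255],
    [[0, 0, 0], [0, -0.0006, 0.0008], 255],
    [[0, 0, 0], [0, -0.0006, 0.0008], 255],
    [[0, 0, 0], [0, -0.0006, 0.0008], 255],
    [[0, 0, 0], [0, -0.0006, 0.0008], 255]
  ]
}}

```text
time: 20.55
position: [0.6171, -0.2053, 0.0947]
tool_rot: [2.612, 1.74, 0.003]
ft_force: [1.1, 0.9, 10.3]
grip_width: 0.196
```

```bash
python3 mv.py commit 0 0 0 0 -.0006 .0008; python3 - <<'E'
from h import *
for k in (1,2):
  c,im=snap('wrist','wrist12'); s=st();print(s['time'],s['position'],s['ft_force'],s['torque'])
cv2.imwrite('pics/w12zz.png',cv2.resize(im[190:275,225:315],None,fx=7,fy=7,interpolation=cv2.INTER_CUBIC)[:,:,::-1])
E
```

```text
cmd [ 0.6158 -0.2047  0.0936]
t 20.55 pos [ 0.6171 -0.2053  0.0947] rot [2.6125 1.7396 0.0032] F [ 1.13  0.91 10.35] T [-0.777  0.28  -0.219] w 0.19589369259287956
20.6 [ 0.61709996 -0.20522171  0.09469767] [0.33643497 0.86813382 9.60952985] [ 0.46132885 -0.22898451  0.09528461]
20.65 [ 0.61710173 -0.20527831  0.09471621] [-0.69274642 -2.68973347 10.43103457] [ 0.22732903 -0.16093485  0.0365863 ]
```

View pics/w12zz.png

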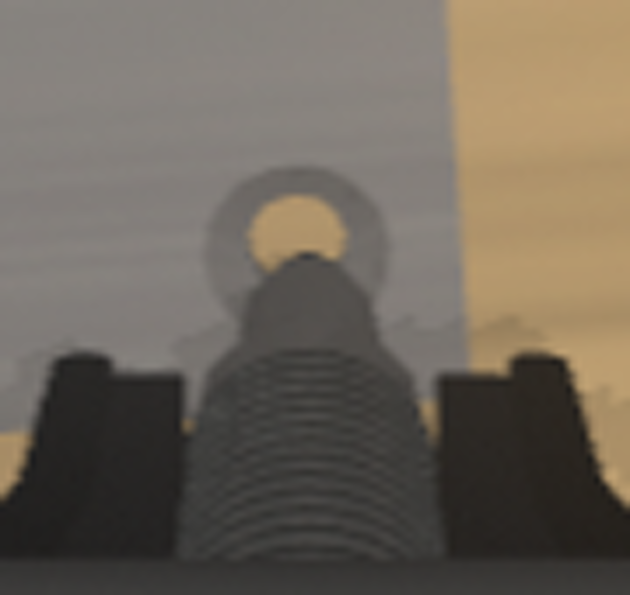

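Emit:
{"op": "step_arm", "data": {
  "plan": [
    [[0, 0, 0], [0, -0.0003, 0.0002], 255],
    [[0, 0, 0], [0, -0.0006, 0.0004], 255],
    [[0, 0, 0], [0, -0.0008, 0.0006], 255],
    [[0, 0, 0], [0, -0.0008, 0.0008], 255],
    [[0, 0, 0], [0, -0.0008, 0.001], 255],
    [[0, 0, 0], [0, -0.0008, 0.001], 255],
    [[0, 0, 0], [0, -0.0008, 0.001], 255],
    [[0, 0, 0], [0, -0.0008, 0.001], 255],
    [[0, 0, 0], [0, -0.0008, 0.001], 255],
    [[0, 0, 0], [0, -0.0008, 0.001], 255]
  ]
}}

```text
time: 21.9
position: [0.6165, -0.205, 0.0939]
tool_rot: [2.612, 1.739, 0.004]
ft_force: [0.4, 2.7, 10.9]
grip_width: 0.194
```

```bash
python3 mv.py commit 0 0 0 0 -.0008 .001; python3 - <<'E'
from h import *
c,im=snap('wrist','wrist13'); s=st();print(s['time'],s['position'],s['ft_force'],s['torque'])
cv2.imwrite('pics/w13zz.png',cv2.resize(im[190:275,225:315],None,fx=7,fy=7,interpolation=cv2.INTER_CUBIC)[:,:,::-1])
c,im=snap('scene','scene13'); s=st();print(s['time'],s['position'],s['ft_force'],s['torque'])
b=load('scene10')[1]
z=lambda i: cv2.resize(i[125:185,200:230],None,fx=9,fy=9,interpolation=cv2.INTER_CUBIC)[:,:,::-1]
cv2.imwrite('pics/s13zz.png',np.clip(np.hstack([z(b),z(load('scene8')[1]),z(im)]).astype(float)*1.6,0,255))
E
```

```text
cmd [ 0.6151 -0.2043  0.0926]
t 21.9 pos [ 0.6165 -0.205   0.0939] rot [2.6124 1.7395 0.0036] F [ 0.45  2.72 10.85] T [-0.666  0.18  -0.121] w 0.19445242305765037
21.95 [ 0.61648457 -0.20496507  0.09385431] [-0.47902242  0.05085102  7.71938419] [ 0.72384687 -0.30040529  0.12269565]
22.0 [ 0.61648464 -0.20501141  0.09384344] [-0.96649149 -2.30772787 10.30706521] [ 0.05942036 -0.1487237   0.07166877][ WARN:0@2.083] global loadsave.cpp:1063 imwrite_ Unsupported depth image for selected encoder is fallbacked to CV_8U.
```

View pics/w13zz.png

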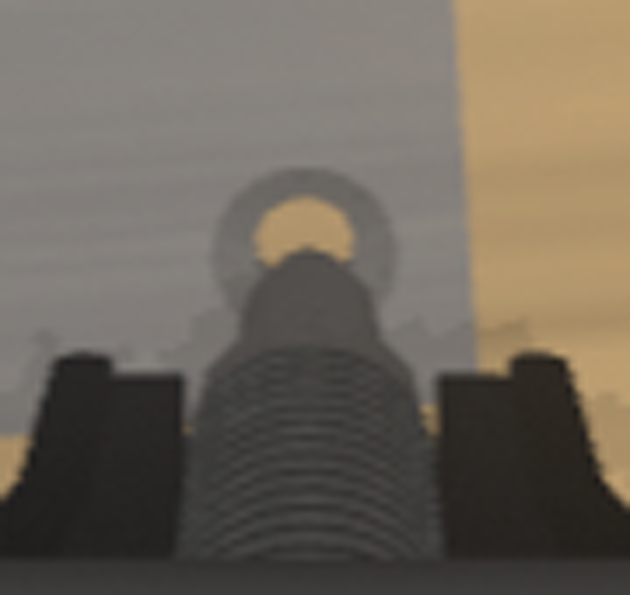

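View pics/s13zz.png

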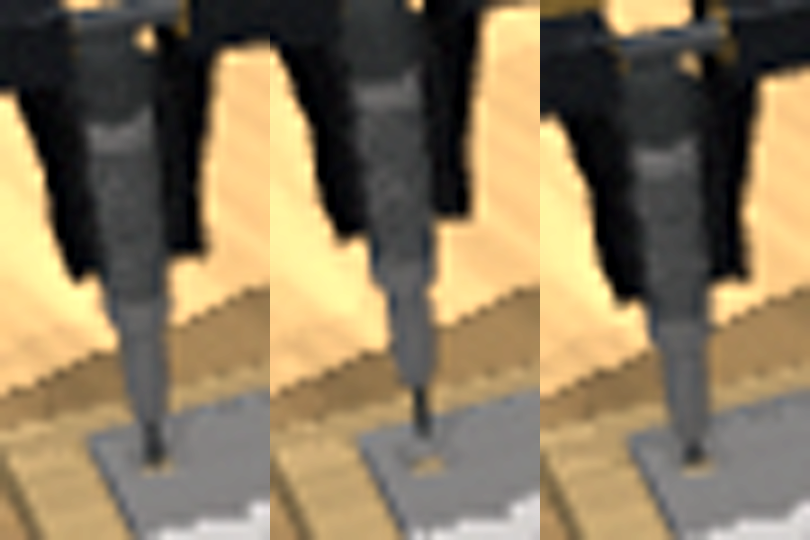

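```bash
cat > avg.py <<'E'
from h import *
F=[]
for k in range(8):
  ctrl.get_image('wrist'); s=st();F.append(np.r_[s['ft_force'],s['position']])
F=np.array(F);print(s['time'],'contact Fz',(F[:,2].mean()+1.55).round(2),'sd',F[:,2].std().round(2),F[:,:2].mean(0).round(2),F[:,3:].mean(0).round(4),s['grip_width'])
E
python3 avg.py
```

```text
22.4 contact Fz 11.72 sd 0.49 [0.18 0.57] [ 0.6165 -0.205   0.0938] 0.19528357545980238
```

Emit:
{"op": "step_arm", "data": {
  "plan": [
    [[0, 0, 0], [0, 0, 0.0002], 255],
    [[0, 0, 0], [0, 0, 0.0004], 255],
    [[0, 0, 0], [0, 0, 0.0006], 255],
    [[0, 0, 0], [0, 0, 0.0006], 255],
    [[0, 0, 0], [0, 0, 0.0006], 255],
    [[0, 0, 0], [0, 0, 0.0006], 255],
    [[0, 0, 0], [0, 0, 0.0006], 255],
    [[0, 0, 0], [0, 0, 0.0006], 255],
    [[0, 0, 0], [0, 0, 0.0006], 255],
    [[0, 0, 0], [0, 0, 0.0006], 255]
  ]
}}

```text
time: 23.65
position: [0.6164, -0.205, 0.0932]
tool_rot: [2.612, 1.74, 0.003]
ft_force: [-0.1, -0.2, 9.6]
grip_width: 0.193
```

```bash
python3 mv.py commit 0 0 0 0 0 .0006; python3 avg.py
```

```text
cmd [ 0.6151 -0.2043  0.092 ]
t 23.65 pos [ 0.6164 -0.205   0.0932] rot [2.6123 1.7396 0.0033] F [-0.1  -0.25  9.62] T [-0.533  0.116 -0.063] w 0.19345008436248895
24.05 contact Fz 12.02 sd 0.53 [0.34 0.82] [ 0.6164 -0.205   0.0932] 0.19548052982321198
```

```bash
python3 - <<'E'
from h import *
snap('wrist','wrist14'); snap('scene','scene14')
z=lambda n: cv2.resize(load(n)[1][215:350,225:315],None,fx=4.2,fy=4.2,interpolation=cv2.INTER_CUBIC)[:,:,::-1]
cv2.imwrite('pics/cmp14.png',np.clip(np.hstack([z('wrist9'),z('wrist14')]).astype(float)*1.8,0,255).astype(np.uint8))
z=lambda n: cv2.resize(load(n)[1][115:185,198:233],None,fx=8,fy=8,interpolation=cv2.INTER_CUBIC)[:,:,::-1]
cv2.imwrite('pics/cmp14s.png',np.clip(np.hstack([z('scene9'),z('scene14')]).astype(float)*1.8,0,255).astype(np.uint8))
E
```

```text
(no output)
```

View pics/cmp14.png

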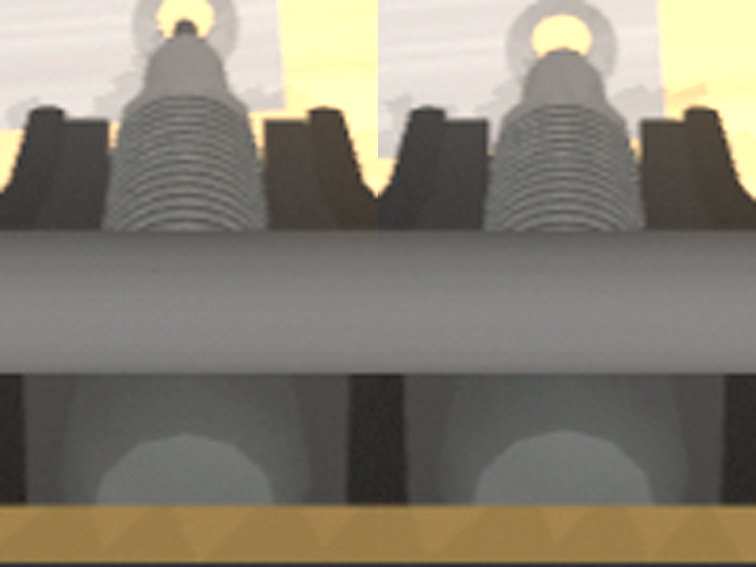

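View pics/cmp14s.png

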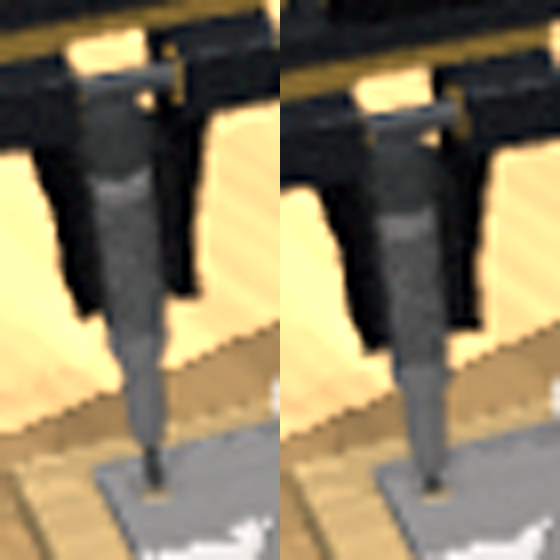

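```bash
cat > ov.py <<'E'
from h import *
from scipy.spatial.transform import Rotation as Ro
# TCP poses
def overlay(n,tcp,rv,dx,dy,sh,tilt,L,fn,tw=None):
    c,im=load(n); R=Ro.from_rotvec(rv).as_matrix()
    z=7;x0,y0,x1,y1=220,185,320,345
    a=cv2.resize(im[y0:y1,x0:x1],None,fx=z,fy=z,interpolation=cv2.INTER_CUBIC)[:,:,::-1].copy()
    a=np.clip(a.astype(float)*1.6,0,255).astype(np.uint8)
    ax=Ro.from_rotvec([0,tilt,0]).as_matrix()@np.array([0,0,-1.]) # axis (up) in tool frame
    u=np.cross(ax,[0,1,0]);u/=np.linalg.norm(u);v=np.cross(ax,u)
    g=np.array([dx,dy,-.005])
    for h,r,col in [(.084,.01,(255,0,0)),(.084,.0072,(255,0,255)),(0,.009,(0,255,0)),(-.022,.006,(0,255,255)),(-.03,.0045,(0,0,255)),(-.03-L,.0003,(255,255,0))]:
        t=np.linspace(0,2*np.pi,60)[:,None]
        P=g+ax*(h-sh)+r*(np.cos(t)*u+np.sin(t)*v)
        q=(proj(c,P@R.T+tcp)-[x0,y0]+.5)*z-.5
        cv2.polylines(a,[q.round().astype(int)],True,col,1)
    cv2.imwrite('pics/'+fn+'.png',a[:600] if fn.endswith('u') else a[::2,::2])
    return a
E
python3 - <<'E'
from ov import *
tcp=np.array([.61626,-.20528,.1044]);rv=[2.61494,1.74097,0]
a=overlay('wrist9',tcp,rv,0,0,.040,0,.0185,'ovA')
b=overlay('wrist9',tcp,rv,0.001,0,.040,0.05,.0185,'ovB')
cv2.imwrite('pics/ov.png',cv2.resize(np.hstack([a,b]),(700,560)))
E
```

```text
(no output)
```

View pics/ov.png

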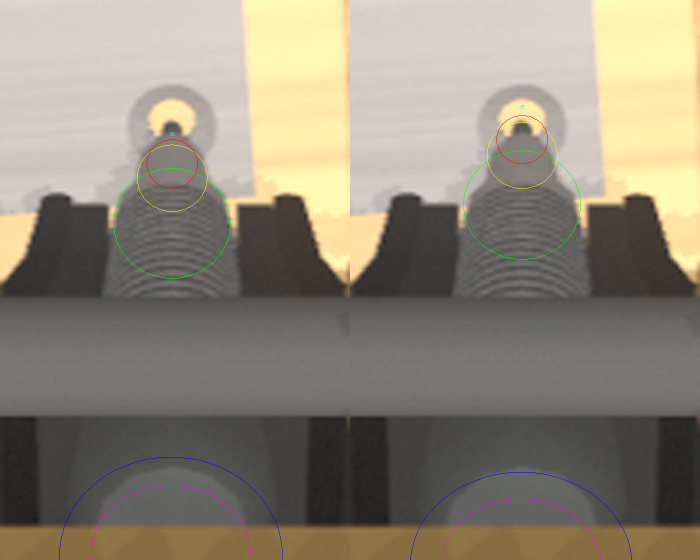

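```bash
python3 - <<'E'
from ov import *
s=st();tcp=s['position'];rv=s['tool_rot'];print(tcp,rv,s['time'])
a=overlay('wrist14',tcp,rv,0.0008,0,.040,0,.010,'ovA')
b=overlay('wrist14',tcp,rv,0.0006,0,.040,-0.03,.010,'ovB')
c,im=load('wrist14'); 
# draw hole axis circle at rim for hole measured
h=np.array([.61706,-.2031,.024]); t=np.linspace(0,6.283,60)
for m in (a,b):
    q=(proj(c,h+.0085*np.c_[np.cos(t),np.sin(t),0*t])-[220,185]+.5)*7-.5; cv2.polylines(m,[q.round().astype(int)],True,(255,255,255),2)
    q=(proj(c,h+[0,0,.0032]+.0045*np.c_[np.cos(t),np.sin(t),0*t])-[220,185]+.5)*7-.5; cv2.polylines(m,[q.round().astype(int)],True,(255,255,255),2)
cv2.imwrite('pics/ov14.png',cv2.resize(np.hstack([a,b]),(700,560)))
print(s['ft_force'],cv2.norm(tcp))
R=Ro.from_rotvec(rv).as_matrix(); print('tool z',R[:,2])
E
```

```text
[ 0.61637765 -0.20501902  0.09313859] [2.61248905 1.73958959 0.0032372 ] 24.15
[-0.79546741 -1.45916955 10.29101269] 0.6562232835635838
tool z [ 0.00333399 -0.00128515 -0.99999362]
```

View pics/ov14.png

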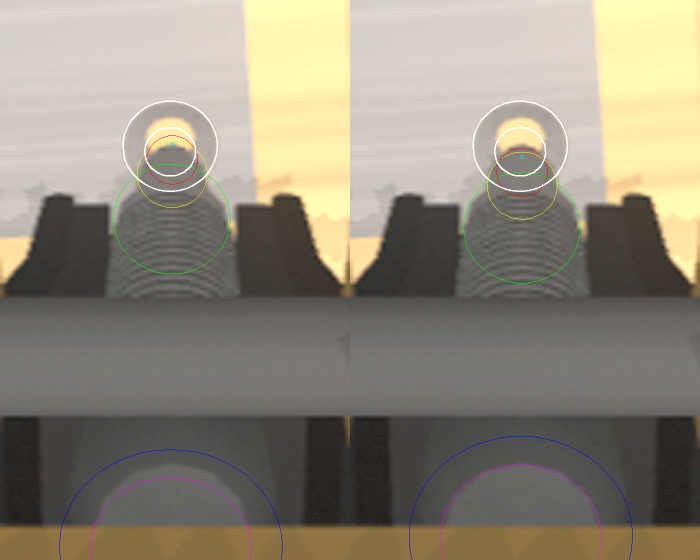

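Emit:
{"op": "step_arm", "data": {
  "plan": [
    [[0, 0, 0], [0, 0, -0.0005], 255],
    [[0, 0, 0], [0, 0, -0.001], 255],
    [[0, 0, 0], [0, 0, -0.0015], 255],
    [[0, 0, 0], [0, 0, -0.002], 255],
    [[0, 0, 0], [0, 0, -0.0025], 255],
    [[0, 0, 0], [0, 0, -0.003], 255],
    [[0, 0, 0], [0, 0, -0.003], 255],
    [[0, 0, 0], [0, 0, -0.003], 255],
    [[0, 0, 0], [0, 0, -0.003], 255],
    [[0, 0, 0], [0, 0, -0.003], 255]
  ]
}}

```text
time: 25.4
position: [0.6155, -0.2048, 0.0949]
tool_rot: [2.614, 1.74, 0.001]
ft_force: [0.6, 0.2, 7.0]
grip_width: 0.194
```

```bash
python3 mv.py commit 0 0 0 0 0 -.003; sed -i 's/range(8)/range(4)/' avg.py; python3 avg.py
```

```text
cmd [ 0.6151 -0.2043  0.095 ]
t 25.4 pos [ 0.6155 -0.2048  0.0949] rot [2.6142e+00 1.7404e+00 1.3000e-03] F [0.6  0.18 6.99] T [ 0.418 -0.251  0.004] w 0.19354609148281116
25.6 contact Fz 7.68 sd 0.33 [-0.27 -0.74] [ 0.6155 -0.2048  0.0949] 0.19757334266892523
```

```bash
python3 - <<'E'
from h import *
z=lambda n: cv2.resize(load(n)[1][115:187,198:233],None,fx=8,fy=8,interpolation=cv2.INTER_CUBIC)[:,:,::-1]
cv2.imwrite('pics/cmp15s.png',np.clip(np.hstack([z('scene8')[:,:250],z('scene10')[:,:250],z('scene14')[:,:250]]).astype(float)*2.2,0,255).astype(np.uint8))
def track(A,B,box):
    y0,y1,x0,x1=box; T=A[y0:y1,x0:x1]; r=cv2.matchTemplate(B,T,cv2.TM_CCOEFF_NORMED); _,v,_,l=cv2.minMaxLoc(r); return l[0]-x0,l[1]-y0,round(v,3)
for a,b in (('scene8','scene9'),('scene9','scene10'),('scene9','scene14'),('scene10','scene14')):
    A=cv2.cvtColor(z(a),cv2.COLOR_BGR2GRAY);B=cv2.cvtColor(z(b),cv2.COLOR_BGR2GRAY)
    dy={'scene8':-32,'scene9':0,'scene10':11}[a]
    print(a,b,'band',track(A,B,(165+dy,215+dy,80,160)),'shoulder',track(A,B,(320+dy,440+dy,100,172)),'Lfinger',track(A,B,(200+dy,330+dy,40,95)),'Rfinger',track(A,B,(200+dy,310+dy,155,215)),'rod',track(A,B,(60+dy if dy>-30 else 28,120+dy,60,200)))
E
```

```text
scene8 scene9 band (2, 25, 0.979) shoulder (1, 11, 0.896) Lfinger (3, 23, 0.989) Rfinger (2, 24, 0.985) rod (3, 25, 0.968)
scene9 scene10 band (1, 11, 0.976) shoulder (-1, 3, 0.951) Lfinger (0, 10, 0.997) Rfinger (0, 10, 0.995) rod (0, 13, 0.976)
scene9 scene14 band (5, 36, 0.964) shoulder (-2, 10, 0.696) Lfinger (6, 35, 0.992) Rfinger (4, 33, 0.985) rod (5, 38, 0.974)
scene10 scene14 band (4, 25, 0.965) shoulder (-1, 8, 0.82) Lfinger (6, 24, 0.99) Rfinger (4, 22, 0.985) rod (6, 25, 0.975)
```

View pics/cmp15s.png

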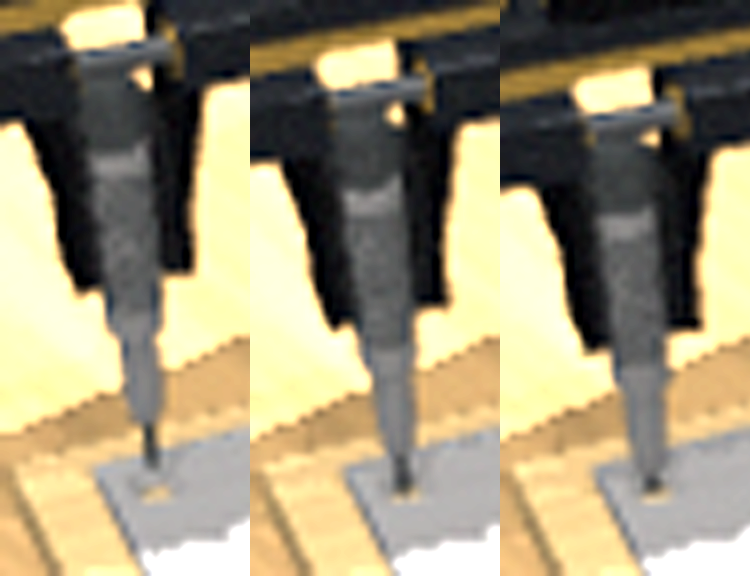

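Emit:
{"op": "step_arm", "data": {
  "plan": [
    [[0, 0, 0], [0, 0.0002, -0.002], 255],
    [[0, 0, 0], [0, 0.0004, -0.004], 255],
    [[0, 0, 0], [0, 0.0007, -0.006], 255],
    [[0, 0, 0], [0, 0.001, -0.008], 255],
    [[0, 0, 0], [0, 0.0013, -0.009], 255],
    [[0, 0, 0], [0, 0.0014, -0.01], 255],
    [[0, 0, 0], [0, 0.0014, -0.01], 255],
    [[0, 0, 0], [0, 0.0014, -0.01], 255],
    [[0, 0, 0], [0, 0.0014, -0.01], 255],
    [[0, 0, 0], [0, 0.0014, -0.01], 255]
  ]
}}

```text
time: 26.85
position: [0.6162, -0.2052, 0.1042]
tool_rot: [2.615, 1.741, -0.0]
ft_force: [0.0, 0.5, -0.3]
grip_width: 0.193
```

```bash
python3 mv.py commit 0 0 0 0 .0014 -.01; python3 - <<'E'
from ov import *
c,im=snap('wrist','wrist16'); s=st();tcp=s['position'];rv=s['tool_rot'];print(tcp,rv,s['time'],s['ft_force'])
a=overlay('wrist16',tcp,rv,0.0008,0,.040,0,.0185,'ovA')
b=overlay('wrist16',tcp,rv,0.0006,0,.040,-0.03,.0185,'ovB')
cv2.imwrite('pics/ov16.png',np.hstack([a[:560,100:600],b[:560,100:600]])[::1,::1][:, :].copy()[:560] if 0 else cv2.resize(np.hstack([a[:700,100:600],b[:700,100:600]]),(800,560)))
cv2.imwrite('pics/w16zz.png',cv2.resize(im[190:275,225:315],None,fx=7,fy=7,interpolation=cv2.INTER_CUBIC)[:,:,::-1])
E
```

```text
cmd [ 0.6164 -0.2049  0.105 ]
t 26.85 pos [ 0.6162 -0.2052  0.1042] rot [ 2.6150e+00  1.7411e+00 -2.0000e-04] F [ 0.01  0.5  -0.27] T [-0.091 -0.1   -0.058] w 0.1925087722340376
[ 0.61620521 -0.20528771  0.10422401] [ 2.61499090e+00  1.74102638e+00 -1.07799638e-04] 26.9 [ 0.66455674  0.36595133 -1.62068277]
```

View pics/ov16.png

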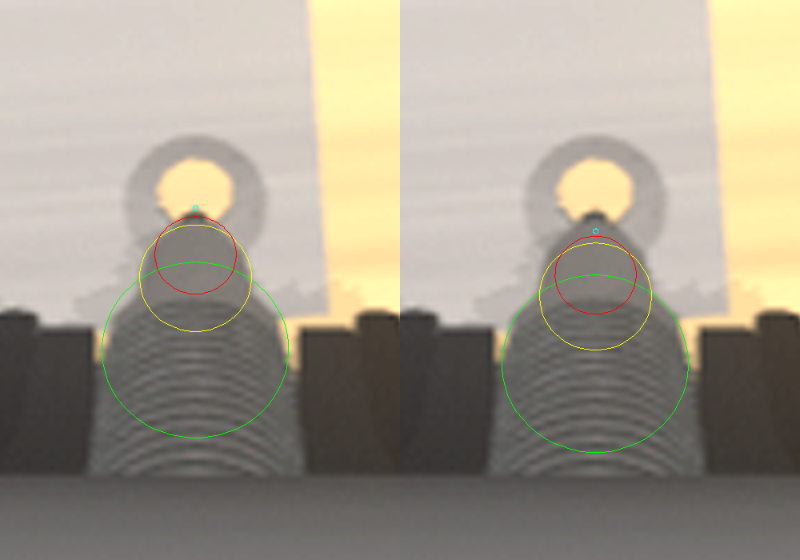

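View pics/w16zz.png

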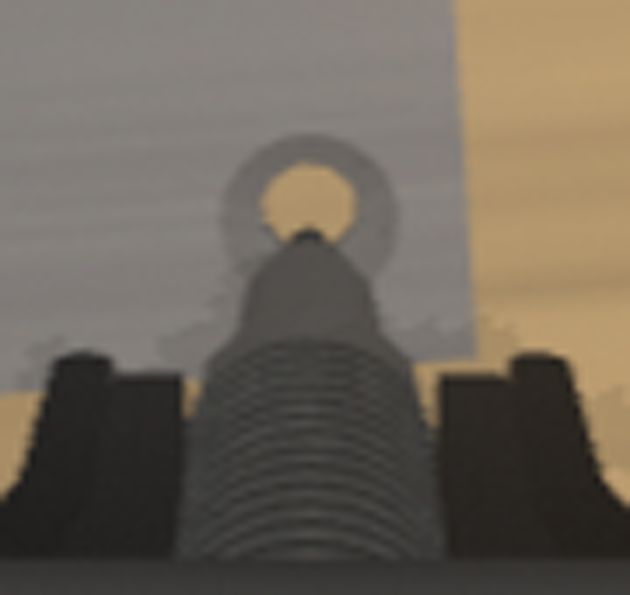

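Emit:
{"op": "step_arm", "data": {
  "plan": [
    [[0, 0, 0], [0.0005, 0, 0], 255],
    [[0, 0, 0], [0.001, 0, 0.001], 255],
    [[0, 0, 0], [0.001, 0, 0.002], 255],
    [[0, 0, 0], [0.001, 0, 0.003], 255],
    [[0, 0, 0], [0.001, 0, 0.004], 255],
    [[0, 0, 0], [0.001, -0.0002, 0.0045], 255],
    [[0, 0, 0], [0.001, -0.0003, 0.005], 255],
    [[0, 0, 0], [0.001, -0.0004, 0.0055], 255],
    [[0, 0, 0], [0.001, -0.0005, 0.006], 255],
    [[0, 0, 0], [0.001, -0.0005, 0.006], 255]
  ]
}}

```text
time: 28.15
position: [0.6161, -0.2042, 0.0982]
tool_rot: [2.615, 1.741, -0.0]
ft_force: [0.6, -0.2, -1.0]
grip_width: 0.195
```

```bash
python3 mv.py commit 0 0 0 .001 -.0005 .006; python3 avg.py;  python3 - <<'E'
from h import *
c,im=snap('wrist','wrist17')
cv2.imwrite('pics/w17zz.png',cv2.resize(im[190:275,225:315],None,fx=7,fy=7,interpolation=cv2.INTER_CUBIC)[:,:,::-1])
E
```

```text
cmd [ 0.6163 -0.2038  0.099 ]
t 28.15 pos [ 0.6161 -0.2042  0.0982] rot [ 2.6149e+00  1.7410e+00 -1.0000e-04] F [ 0.55 -0.16 -1.02] T [ 0.006 -0.07  -0.059] w 0.19515748409504777
28.35 contact Fz 0.91 sd 0.32 [-0.39  0.19] [ 0.6162 -0.2042  0.0983] 0.19451203611234535
```

View pics/w17zz.png

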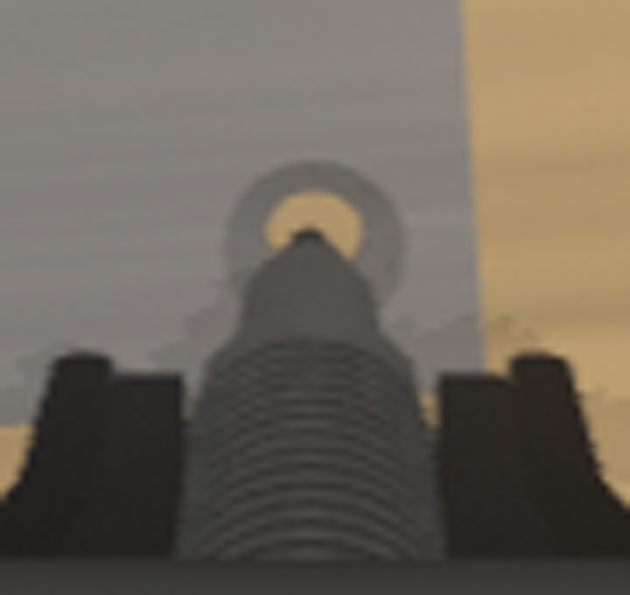

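Emit:
{"op": "step_arm", "data": {
  "plan": [
    [[0, 0, 0], [0, -0.0001, 0.0015], 255],
    [[0, 0, 0], [0, -0.0002, 0.003], 255],
    [[0, 0, 0], [0, -0.0003, 0.0045], 255],
    [[0, 0, 0], [0, -0.0004, 0.006], 255],
    [[0, 0, 0], [0, -0.0005, 0.0075], 255],
    [[0, 0, 0], [0, -0.0006, 0.0085], 255],
    [[0, 0, 0], [0, -0.0006, 0.0085], 255],
    [[0, 0, 0], [0, -0.0006, 0.0085], 255],
    [[0, 0, 0], [0, -0.0006, 0.0085], 255],
    [[0, 0, 0], [0, -0.0006, 0.0085], 255]
  ],
  "squeeze": 60
}}

```text
time: 29.65
position: [0.6167, -0.2042, 0.092]
tool_rot: [2.613, 1.74, 0.002]
ft_force: [-1.8, 1.3, 10.1]
grip_width: 0.196
```

```bash
python3 mv.py commit 0 0 0 0 -.0006 .0085; python3 avg.py;  python3 - <<'E'
from h import *
c,im=snap('wrist','wrist18')
cv2.imwrite('pics/w18zz.png',cv2.resize(im[190:345,225:315],None,fx=4,fy=4,interpolation=cv2.INTER_CUBIC)[:,:,::-1])
E
```

```text
cmd [ 0.6157 -0.2035  0.0905]
t 29.65 pos [ 0.6167 -0.2042  0.092 ] rot [2.6130e+00 1.7396e+00 2.2000e-03] F [-1.84  1.32 10.09] T [ 0.004  0.552 -0.017] w 0.1959772160885975
29.85 contact Fz 11.02 sd 0.54 [-1.87  0.72] [ 0.6167 -0.2042  0.092 ] 0.19701683643634277
```

View pics/w18zz.png

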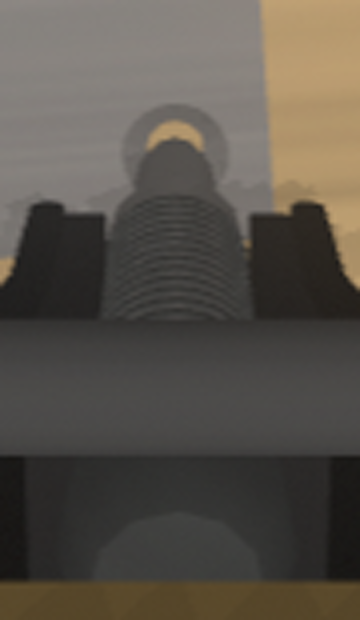

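Emit:
{"op": "step_arm", "data": {
  "plan": [
    [[0, 0, 0], [0, 0.0001, -0.0015], 255],
    [[0, 0, 0], [0, 0.0002, -0.003], 255],
    [[0, 0, 0], [0, 0.0004, -0.0045], 255],
    [[0, 0, 0], [0, 0.0006, -0.006], 255],
    [[0, 0, 0], [0, 0.0006, -0.007], 255],
    [[0, 0, 0], [0, 0.0006, -0.0072], 255],
    [[0, 0, 0], [0, 0.0006, -0.0072], 255],
    [[0, 0, 0], [0, 0.0006, -0.0072], 255],
    [[0, 0, 0], [0, 0.0006, -0.0072], 255],
    [[0, 0, 0], [0, 0.0006, -0.0072], 255]
  ]
}}

```text
time: 31.15
position: [0.6162, -0.2042, 0.0969]
tool_rot: [2.615, 1.741, -0.0]
ft_force: [0.1, -0.7, 2.2]
grip_width: 0.196
```

```bash
python3 mv.py commit 0 0 0 0 .0006 -.0072; python3 avg.py;  python3 - <<'E'
from h import *
c,im=snap('wrist','wrist19')
z=lambda n: cv2.resize(load(n)[1][205:345,225:315],None,fx=4.2,fy=4.2,interpolation=cv2.INTER_CUBIC)[:,:,::-1]
cv2.imwrite('pics/cmp19.png',np.clip(np.hstack([z('wrist16'),z('wrist19')]).astype(float)*1.8,0,255).astype(np.uint8))
E
```

```text
cmd [ 0.6163 -0.2038  0.0977]
t 31.15 pos [ 0.6162 -0.2042  0.0969] rot [ 2.6149  1.741  -0.    ] F [ 0.11 -0.67  2.16] T [ 0.008 -0.063 -0.035] w 0.19608472226480902
31.35 contact Fz 4.26 sd 0.3 [0.01 0.08] [ 0.6162 -0.2041  0.0969] 0.1912065857864712
```

View pics/cmp19.png

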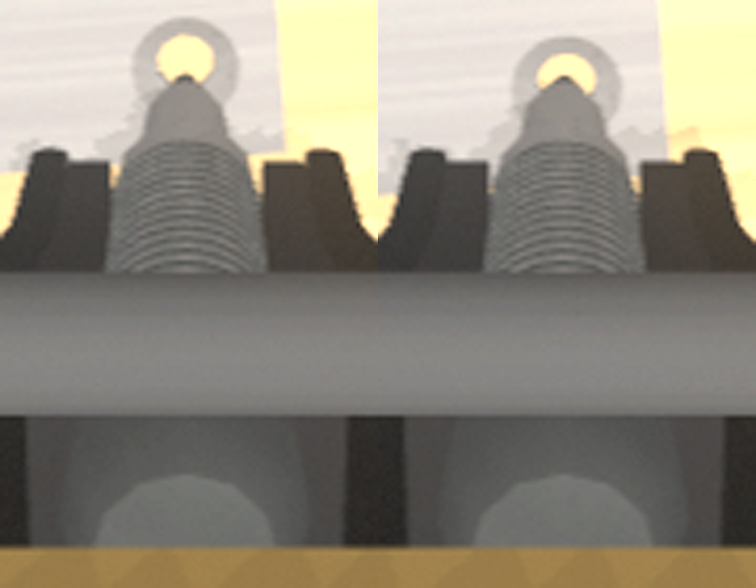

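Emit:
{"op": "step_arm", "data": {
  "plan": [
    [[0, 0, 0], [0, -0.0001, 0.001], 255],
    [[0, 0, 0], [0, -0.0002, 0.002], 255],
    [[0, 0, 0], [0, -0.0003, 0.003], 255],
    [[0, 0, 0], [0, -0.0004, 0.004], 255],
    [[0, 0, 0], [0, -0.0005, 0.005], 255],
    [[0, 0, 0], [0, -0.0005, 0.005], 255],
    [[0, 0, 0], [0, -0.0005, 0.005], 255],
    [[0, 0, 0], [0, -0.0005, 0.005], 255],
    [[0, 0, 0], [0, -0.0005, 0.005], 255],
    [[0, 0, 0], [0, -0.0005, 0.005], 255]
  ]
}}

```text
time: 32.65
position: [0.6163, -0.2042, 0.0932]
tool_rot: [2.614, 1.74, 0.001]
ft_force: [-0.9, -0.1, 8.3]
grip_width: 0.196
```

```bash
python3 mv.py commit 0 0 0 0 -.0005 .005; python3 avg.py
```

```text
cmd [ 0.6158 -0.2036  0.0927]
t 32.65 pos [ 0.6163 -0.2042  0.0932] rot [2.6137e+00 1.7402e+00 1.2000e-03] F [-0.91 -0.15  8.35] T [ 0.041  0.183 -0.011] w 0.19588370681156586
32.85 contact Fz 9.9 sd 0.27 [-0.58  0.7 ] [ 0.6163 -0.2042  0.0932] 0.19477344551850026
```

Emit:
{"op": "step_arm", "data": {
  "plan": [
    [[0, 0, 0], [0, -0.0001, 0.0005], 255],
    [[0, 0, 0], [0, -0.0001, 0.001], 255],
    [[0, 0, 0], [0, -0.0001, 0.001], 255],
    [[0, 0, 0], [0, -0.0001, 0.001], 255],
    [[0, 0, 0], [0, -0.0001, 0.001], 255],
    [[0, 0, 0], [0, -0.0001, 0.001], 255],
    [[0, 0, 0], [0, -0.0001, 0.001], 255],
    [[0, 0, 0], [0, -0.0001, 0.001], 255],
    [[0, 0, 0], [0, -0.0001, 0.001], 255],
    [[0, 0, 0], [0, -0.0001, 0.001], 255]
  ]
}}

```text
time: 34.1
position: [0.6163, -0.2041, 0.0924]
tool_rot: [2.614, 1.74, 0.001]
ft_force: [-1.7, -0.5, 8.8]
grip_width: 0.197
```

```bash
python3 mv.py commit 0 0 0 0 -.0001 .001; python3 avg.py
```

```text
cmd [ 0.6157 -0.2035  0.0917]
t 34.1 pos [ 0.6163 -0.2041  0.0924] rot [2.6136e+00 1.7400e+00 1.5000e-03] F [-1.66 -0.47  8.83] T [ 0.05   0.216 -0.017] w 0.19687648648706182
34.3 contact Fz 10.41 sd 0.24 [-0.94  0.59] [ 0.6164 -0.2042  0.0924] 0.19486540210750586
```

Emit:
{"op": "step_arm", "data": {
  "plan": [
    [[0, 0, 0], [0, 0, 0], 255],
    [[0, 0, 0], [0, 0, 0], 255],
    [[0, 0, 0], [0, 0, 0], 255],
    [[0, 0, 0], [0, 0, 0], 255],
    [[0, 0, 0], [0, 0, 0], 255],
    [[0, 0, 0], [0, 0, 0], 255],
    [[0, 0, 0], [0, 0, 0], 255],
    [[0, 0, 0], [0, -0.0001, 0.0012], 255],
    [[0, 0, 0], [0, -0.0002, 0.0024], 255],
    [[0, 0, 0], [0, -0.0003, 0.0035], 255]
  ]
}}

```text
time: 35.55
position: [0.6163, -0.2041, 0.0894]
tool_rot: [2.613, 1.74, 0.002]
ft_force: [-0.5, 0.6, 6.5]
grip_width: 0.195
```

```bash
python3 mv.py commit 0 0 0 0 -.0003 .0035; python3 - <<'E'
from h import *
for k in range(6):
  c,im=snap('wrist','wrist20'); s=st();print(s['time'],s['position'].round(4),(s['ft_force'][2]+1.55).round(2),s['ft_force'][:2].round(1))
E
```

```text
cmd [ 0.6155 -0.2034  0.0882]
t 35.55 pos [ 0.6163 -0.2041  0.0894] rot [2.6132e+00 1.7396e+00 2.0000e-03] F [-0.51  0.59  6.45] T [-0.014  0.124  0.026] w 0.19531021885168137
35.6 [ 0.6163 -0.2041  0.089 ] 10.44 [-0.5 -0.2]
35.65 [ 0.6163 -0.2041  0.089 ] 10.49 [-1.   1.1]
35.7 [ 0.6163 -0.2041  0.089 ] 9.57 [-1.9 -0.4]
35.75 [ 0.6163 -0.2041  0.089 ] 10.45 [-1.5  0.2]
35.8 [ 0.6163 -0.2041  0.089 ] 11.1 [-1.1  0.6]
35.85 [ 0.6163 -0.2041  0.089 ] 10.92 [-1.6  0.5]
```

Emit:
{"op": "step_arm", "data": {
  "plan": [
    [[0, 0, 0], [0, 0.0002, -0.0015], 255],
    [[0, 0, 0], [0, 0.0004, -0.003], 255],
    [[0, 0, 0], [0, 0.0006, -0.0045], 255],
    [[0, 0, 0], [0, 0.0008, -0.006], 255],
    [[0, 0, 0], [0, 0.0009, -0.007], 255],
    [[0, 0, 0], [0, 0.0009, -0.0078], 255],
    [[0, 0, 0], [0, 0.0009, -0.0078], 255],
    [[0, 0, 0], [0, 0.0009, -0.0078], 255],
    [[0, 0, 0], [0, 0.0009, -0.0078], 255],
    [[0, 0, 0], [0, 0.0009, -0.0078], 255]
  ]
}}

```text
time: 37.1
position: [0.6162, -0.2041, 0.0954]
tool_rot: [2.615, 1.741, 0.0]
ft_force: [0.2, 0.2, 5.5]
grip_width: 0.197
```

```bash
python3 mv.py commit 0 0 0 0 .0009 -.0078; python3 avg.py;python3 - <<'E'
from h import *
c,im=snap('wrist','wrist21')
z=lambda n: cv2.resize(load(n)[1][205:345,225:315],None,fx=3,fy=3,interpolation=cv2.INTER_CUBIC)[:,:,::-1]
cv2.imwrite('pics/cmp21.png',np.clip(np.hstack([z('wrist19'),z('wrist20'),z('wrist21')]).astype(float)*1.8,0,255).astype(np.uint8))
E
```

```text
cmd [ 0.6163 -0.2038  0.096 ]
t 37.1 pos [ 0.6162 -0.2041  0.0954] rot [2.6148e+00 1.7410e+00 1.0000e-04] F [0.2  0.19 5.55] T [ 0.053 -0.059  0.044] w 0.19681050004949008
37.3 contact Fz 6.1 sd 0.42 [-0.5  -0.16] [ 0.6162 -0.2042  0.0953] 0.19982839214174908
```

View pics/cmp21.png

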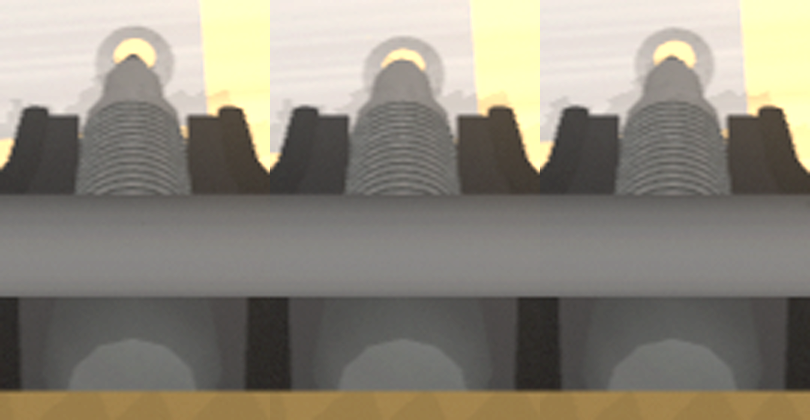

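Emit:
{"op": "step_arm", "data": {
  "plan": [
    [[0, 0, 0], [0, 0, -0.003], 255],
    [[0, 0, 0], [0, 0, -0.01], 255],
    [[0, 0, 0], [0, 0, -0.02], 255],
    [[0, 0, 0], [0, 0, -0.034], 255],
    [[0, 0, 0], [0, 0, -0.049], 255],
    [[0, 0, 0], [0, 0, -0.064], 255],
    [[0, 0, 0], [0, 0, -0.079], 255],
    [[0, 0, 0], [0, 0, -0.092], 255],
    [[0, 0, 0], [0, 0, -0.102], 255],
    [[0, 0, 0], [0, 0, -0.107], 255]
  ]
}}

```text
time: 38.6
position: [0.6163, -0.2042, 0.203]
tool_rot: [2.615, 1.741, 0.0]
ft_force: [-0.1, 0.8, -1.3]
grip_width: 0.193
```

```bash
python3 mv.py commit 0 0 0 0 0 -.107; python3 mv.py 0.5419 0.3010 0.203 -22.7
```

```text
cmd [ 0.6164 -0.2039  0.203 ]
t 38.6 pos [ 0.6163 -0.2042  0.203 ] rot [2.6146e+00 1.7408e+00 4.0000e-04] F [-0.07  0.77 -1.27] T [-0.012 -0.074 -0.063] w 0.19295026198201948
shift [ 0.4371 -0.2634  0.0007] turn [-0.0011 -0.001   0.0002]
```

Emit:
{"op": "step_arm", "data": {
  "plan": [
    [[0, 0, 0], [0.03, -0.018, 0], 255],
    [[0, 0, 0], [0.08, -0.048, 0], 255],
    [[0, 0, 0], [0.132, -0.08, 0], 255],
    [[0, 0, 0], [0.185, -0.112, 0], 255],
    [[0, 0, 0], [0.238, -0.144, 0], 255],
    [[0, 0, 0], [0.291, -0.176, 0], 255],
    [[0, 0, 0], [0.343, -0.207, 0], 255],
    [[0, 0, 0], [0.39, -0.235, 0], 255],
    [[0, 0, 0], [0.424, -0.2555, 0], 255],
    [[0, 0, 0], [0.4371, -0.2634, 0], 255]
  ]
}}

```text
time: 39.85
position: [0.54, 0.3039, 0.202]
tool_rot: [-2.61, -1.746, 0.001]
ft_force: [-0.3, -0.1, -2.0]
grip_width: 0.197
```

```bash
python3 mv.py commit 0 0 0 .4371 -.2634 0
```

```text
cmd [0.5419 0.301  0.2037]
t 39.85 pos [0.54   0.3039 0.202 ] rot [-2.6097e+00 -1.7462e+00  7.0000e-04] F [-0.32 -0.05 -1.98] T [-0.143 -0.091 -0.018] w 0.19716493622556425
```

Emit:
{"op": "step_arm", "data": {
  "plan": [
    [[0, 0, 0], [0, 0, 0.005], 255],
    [[0, 0, 0], [0, 0, 0.016], 255],
    [[0, 0, 0], [0, 0, 0.028], 255],
    [[0, 0, 0], [0, 0, 0.04], 255],
    [[0, 0, 0], [0, 0, 0.049], 255],
    [[0, 0, 0], [0, 0, 0.054], 255],
    [[0, 0, 0], [0, 0, 0.054], 255],
    [[0, 0, 0], [0, 0, 0.054], 255],
    [[0, 0, 0], [0, 0, 0.054], 255],
    [[0, 0, 0], [0, 0, 0.054], 255]
  ]
}}

```text
time: 41.1
position: [0.5418, 0.3008, 0.1485]
tool_rot: [2.615, 1.741, 0.001]
ft_force: [-0.2, 0.3, -2.2]
grip_width: 0.194
```

```bash
python3 mv.py commit 0 0 0 0 0 .054; python3 - <<'E'
from ov import *
c,im=snap('wrist','wrist22'); s=st();tcp=s['position'];rv=s['tool_rot'];print(tcp,rv,s['time'])
a=overlay('wrist22',tcp,rv,0.0006,0,.036,-0.02,.0185,'ovA')
cv2.imwrite('pics/w22zz.png',np.clip(cv2.resize(im[165:275,225:315],None,fx=5.4,fy=5.4,interpolation=cv2.INTER_CUBIC)[:,:,::-1].astype(float)*1.6,0,255).astype(np.uint8))
c,im=snap('scene','scene22')
cv2.imwrite('pics/s22zz.png',np.clip(cv2.resize(im[175:300,350:470],None,fx=4.8,fy=4.8,interpolation=cv2.INTER_CUBIC)[:,:,::-1].astype(float)*1.6,0,255).astype(np.uint8))
# predicted block hole centre
h=np.array([.5418,.3007,.06]); print((proj(load('wrist22')[0],h)-[225,165])*5.4)
E
```

```text
cmd [0.5419 0.301  0.1497]
t 41.1 pos [0.5418 0.3008 0.1485] rot [2.6147e+00 1.7411e+00 6.0000e-04] F [-0.23  0.34 -2.17] T [-0.013 -0.081 -0.001] w 0.19420216459844752
[0.54181764 0.30077851 0.14844177] [2.61483898e+00 1.74098596e+00 4.83386956e-04] 41.15
[[235.84132676 302.11025633]]
```

View pics/w22zz.png

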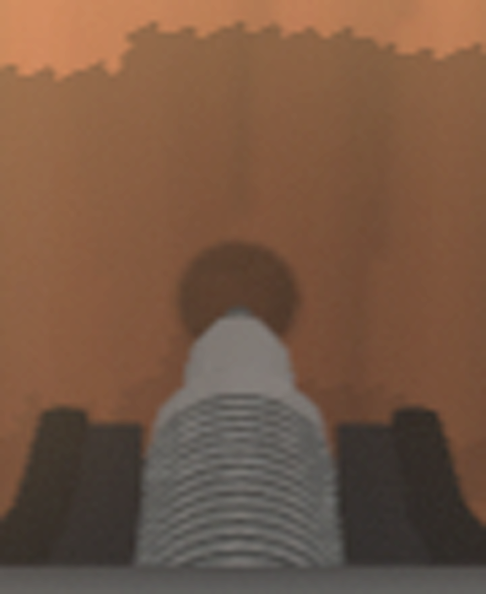

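View pics/s22zz.png

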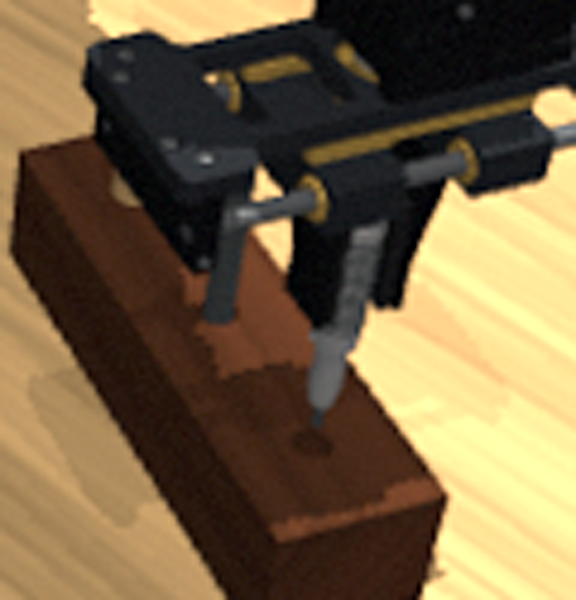

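```bash
python3 - <<'E'
from h import *
c,_=load('wrist22')
X=np.array([np.cos(np.radians(67.3)),np.sin(np.radians(67.3)),0]);Y=np.array([np.cos(np.radians(-22.7)),np.sin(np.radians(-22.7)),0])
W=lambda u,z:atz(c,np.array(u)/5.4+[225,165]-np.array(.4),z)
h=W((239,301),.06);print(h)
for z in (.066,.068,.070,.072):
  d=W((239,309),z)-h; print(z,d@X*1e3,d@Y*1e3)
E
```

```text
[0.54208336 0.30104917 0.06      ]
0.066 0.7179659019298554 0.0010856672057399375
0.068 1.3093648086797227 0.001518105272273315
0.07 1.9007637154296844 0.0019505433388876826
0.072 2.492162622179552 0.0023829814054211144
```

View pics/ovA.png

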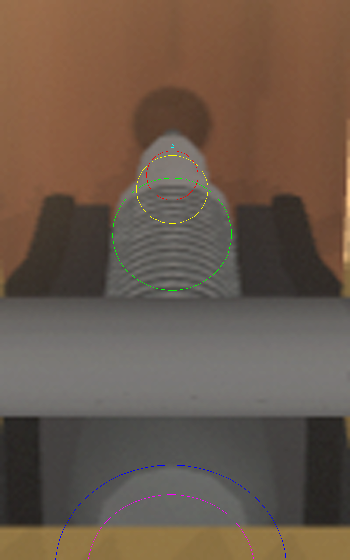

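Emit:
{"op": "step_arm", "data": {
  "plan": [
    [[0, 0, 0], [-0.0005, 0, 0.003], 255],
    [[0, 0, 0], [-0.001, 0, 0.008], 255],
    [[0, 0, 0], [-0.0014, 0, 0.013], 255],
    [[0, 0, 0], [-0.0014, 0, 0.018], 255],
    [[0, 0, 0], [-0.0014, 0, 0.022], 255],
    [[0, 0, 0], [-0.0014, 0, 0.025], 255],
    [[0, 0, 0], [-0.0014, 0, 0.025], 255],
    [[0, 0, 0], [-0.0014, 0, 0.025], 255],
    [[0, 0, 0], [-0.0014, 0, 0.025], 255],
    [[0, 0, 0], [-0.0014, 0, 0.025], 255]
  ]
}}

```text
time: 42.45
position: [0.5413, 0.2995, 0.1234]
tool_rot: [2.615, 1.741, 0.0]
ft_force: [0.2, 0.3, -1.4]
grip_width: 0.192
```

```bash
python3 mv.py commit 0 0 0 -.0014 0 .025; python3 - <<'E'
from h import *
c,im=snap('wrist','wrist23')
cv2.imwrite('pics/w23zz.png',np.clip(cv2.resize(im[165:275,225:315],None,fx=5.4,fy=5.4,interpolation=cv2.INTER_CUBIC)[:,:,::-1].astype(float)*1.6,0,255).astype(np.uint8))
E
```

```text
cmd [0.5413 0.2998 0.1247]
t 42.45 pos [0.5413 0.2995 0.1234] rot [2.6150e+00 1.7409e+00 3.0000e-04] F [ 0.22  0.29 -1.37] T [-0.012 -0.077 -0.015] w 0.19170184439393628
```

View pics/w23zz.png

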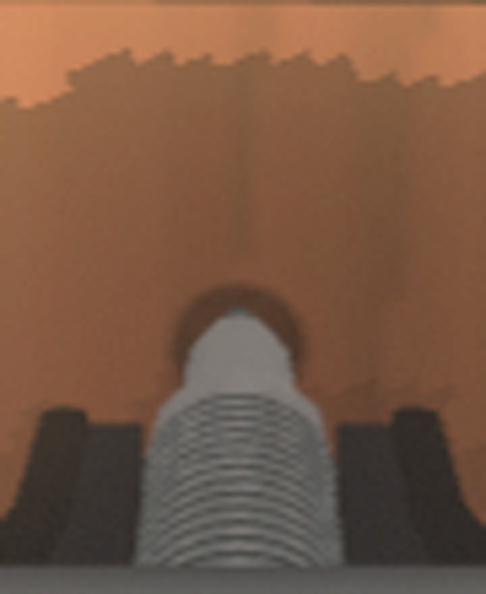

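Emit:
{"op": "step_arm", "data": {
  "plan": [
    [[0, 0, 0], [0, 0, 0.003], 255],
    [[0, 0, 0], [0, 0, 0.006], 255],
    [[0, 0, 0], [0, 0, 0.009], 255],
    [[0, 0, 0], [0, 0, 0.012], 255],
    [[0, 0, 0], [0, 0, 0.015], 255],
    [[0, 0, 0], [0, 0, 0.018], 255],
    [[0, 0, 0], [0, 0, 0.021], 255],
    [[0, 0, 0], [0, 0, 0.023], 255],
    [[0, 0, 0], [0, 0, 0.025], 255],
    [[0, 0, 0], [0, 0, 0.025], 255]
  ]
}}

```text
time: 43.75
position: [0.5411, 0.2994, 0.098]
tool_rot: [2.615, 1.741, -0.0]
ft_force: [0.1, 0.1, -1.8]
grip_width: 0.195
```

```bash
python3 mv.py commit 0 0 0 0 0 .025; python3 - <<'E'
from h import *
c,im=snap('wrist','wrist24')
cv2.imwrite('pics/w24zz.png',np.clip(cv2.resize(im[165:275,225:315],None,fx=5.4,fy=5.4,interpolation=cv2.INTER_CUBIC)[:,:,::-1].astype(float)*1.6,0,255).astype(np.uint8))
c,im=snap('scene','scene24')
cv2.imwrite('pics/s24zz.png',np.clip(cv2.resize(im[175:300,350:470],None,fx=4.8,fy=4.8,interpolation=cv2.INTER_CUBIC)[:,:,::-1].astype(float)*1.6,0,255).astype(np.uint8))
E
```

```text
cmd [0.5413 0.2998 0.0997]
t 43.75 pos [0.5411 0.2994 0.098 ] rot [ 2.615e+00  1.741e+00 -5.000e-04] F [ 0.09  0.12 -1.85] T [-0.062 -0.034  0.001] w 0.19504320295073668
```

View pics/s24zz.png

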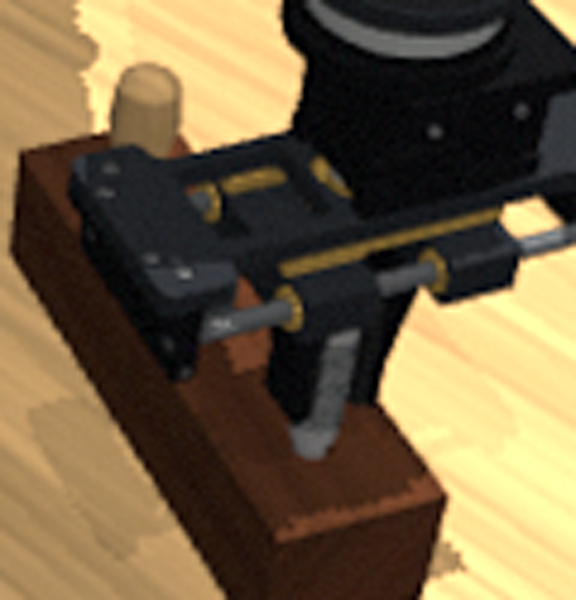

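Emit:
{"op": "step_arm", "data": {
  "plan": [
    [[0, 0, 0], [0, 0, 0.001], 255],
    [[0, 0, 0], [0, 0, 0.002], 255],
    [[0, 0, 0], [0, 0, 0.003], 255],
    [[0, 0, 0], [0, 0, 0.0035], 255],
    [[0, 0, 0], [0, 0, 0.004], 255],
    [[0, 0, 0], [0, 0, 0.0045], 255],
    [[0, 0, 0], [0, 0, 0.005], 255],
    [[0, 0, 0], [0, 0, 0.0055], 255],
    [[0, 0, 0], [0, 0, 0.0055], 255],
    [[0, 0, 0], [0, 0, 0.0055], 255]
  ]
}}

```text
time: 45.1
position: [0.5418, 0.3006, 0.0948]
tool_rot: [2.615, 1.741, 0.004]
ft_force: [-1.9, 0.3, 9.2]
grip_width: 0.198
```

```bash
python3 mv.py commit 0 0 0 0 0 .0055
```

```text
cmd [0.5413 0.2998 0.0942]
t 45.1 pos [0.5418 0.3006 0.0948] rot [2.6147 1.7415 0.0042] F [-1.86  0.26  9.17] T [-0.107  0.504  0.007] w 0.1976616640223529
```

Emit:
{"op": "step_arm", "data": {
  "plan": [
    [[0, 0, 0], [0, 0, -0.0005], 255],
    [[0, 0, 0], [0, 0, -0.001], 255],
    [[0, 0, 0], [0, 0, -0.0015], 255],
    [[0, 0, 0], [0, 0, -0.0015], 200],
    [[0, 0, 0], [0, 0, -0.0015], 160],
    [[0, 0, 0], [0, 0, -0.0015], 100],
    [[0, 0, 0], [0, 0, -0.0015], 50],
    [[0, 0, 0], [0, 0, -0.0015], 0],
    [[0, 0, 0], [0, 0, -0.0015], 0],
    [[0, 0, 0], [0, 0, -0.0015], 0]
  ]
}}

```text
time: 46.35
position: [0.5412, 0.2993, 0.0941]
tool_rot: [2.615, 1.741, -0.0]
ft_force: [0.3, 0.0, 0.9]
grip_width: 0.813
```

```bash
python3 mv.py commit 0 0 0 0 0 -.0015; python3 - <<'E'
from h import *
c,im=snap('scene','scene25')
cv2.imwrite('pics/s25zz.png',np.clip(cv2.resize(im[175:300,350:470],None,fx=4.8,fy=4.8,interpolation=cv2.INTER_CUBIC)[:,:,::-1].astype(float)*1.6,0,255).astype(np.uint8))
E
```

```text
cmd [0.5413 0.2998 0.0957]
t 46.35 pos [0.5412 0.2993 0.0941] rot [ 2.6150e+00  1.7409e+00 -3.0000e-04] F [0.34 0.05 0.89] T [ 0.028 -0.09   0.008] w 0.8134679163714258
```

View pics/s25zz.png

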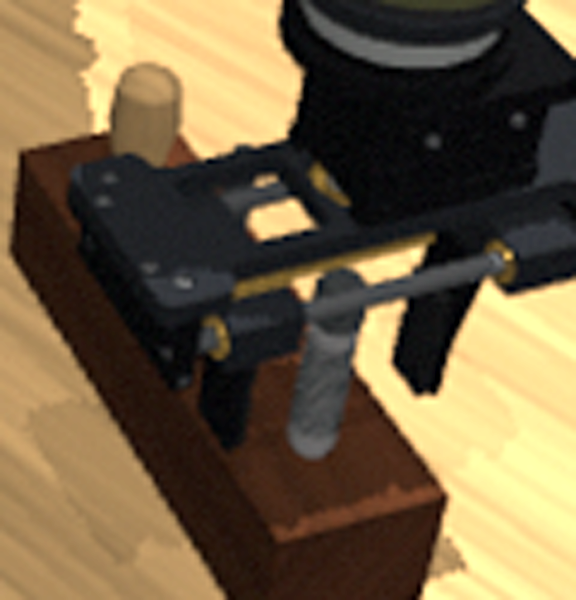

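Emit:
{"op": "step_arm", "data": {
  "plan": [
    [[0, 0, 0], [0, 0, 0], 0],
    [[0, 0, 0], [0, 0, 0], 0],
    [[0, 0, 0], [0, 0, -0.01], 0],
    [[0, 0, 0], [0, 0, -0.025], 0],
    [[0, 0, 0], [0, 0, -0.042], 0],
    [[0, 0, 0], [0, 0, -0.06], 0],
    [[0, 0, 0], [0, 0, -0.08], 0],
    [[0, 0, 0], [-0.02, 0, -0.1], 0],
    [[0, 0, 0], [-0.05, 0, -0.115], 0],
    [[0, 0, 0], [-0.07, 0, -0.115], 0]
  ]
}}

```text
time: 47.65
position: [0.5147, 0.2343, 0.2117]
tool_rot: [2.614, 1.74, 0.004]
ft_force: [0.1, -0.2, -0.0]
grip_width: 0.998
```

```bash
python3 mv.py commit 0 0 0 -.07 0 -.115; python3 - <<'E'
from h import *
c,im=snap('wrist','wrist26');c,im=snap('wrist','wrist26')
cv2.imwrite('pics/w26zz.png',cv2.resize(im[45:135,220:325],None,fx=6,fy=6,interpolation=cv2.INTER_CUBIC)[:,:,::-1])
snap('top','top26'); c,im=snap('scene','scene26')
cv2.imwrite('pics/s26zz.png',np.clip(cv2.resize(im[175:315,330:460],None,fx=4,fy=4,interpolation=cv2.INTER_CUBIC)[:,:,::-1].astype(float)*1.3,0,255).astype(np.uint8))
print(st()['time'],st()['ft_force'])
E
```

```text
cmd [0.5144 0.2351 0.2106]
t 47.65 pos [0.5147 0.2343 0.2117] rot [2.6141 1.7397 0.0043] F [ 0.1  -0.17 -0.04] T [-0.026 -0.071 -0.03 ] w 0.9984464115854689
47.85 [-0.17556786  0.15346804 -0.33583003]
```

View pics/w26zz.png

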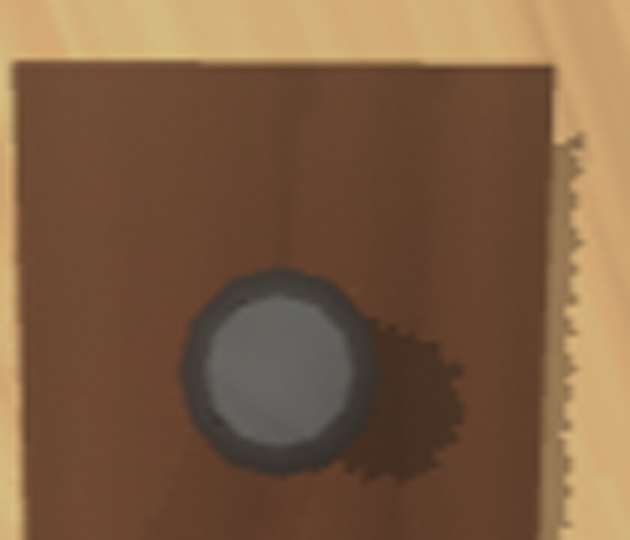

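View pics/s26zz.png

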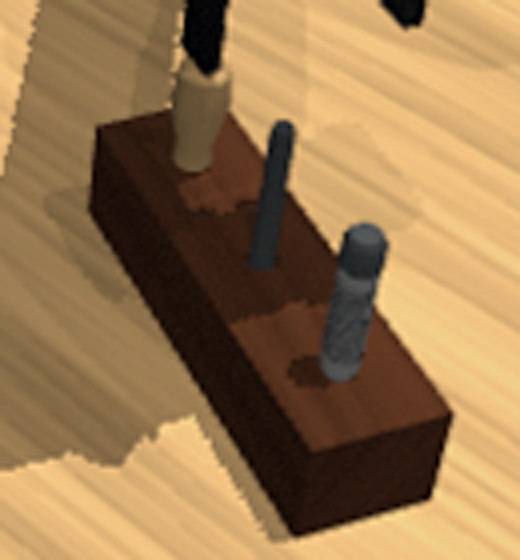

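View pics/top26.png

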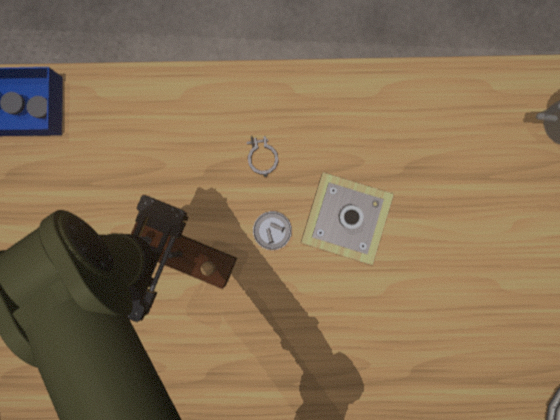

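```bash
python3 -c "
from h import *
print(ctrl.close_job())"
```

```text
the job is handed in; nothing more can be done
None
```

I took the punch from the end hole of the block, pressed it in the foot plate's open hole until it snapped, and put it back in its own hole. I handed the job in at about 48 s of the 64 s. The snap is inferred from force and travel, since nothing reports the hammer directly.

**Pressing:**
- I pressed three times in the same hole, because no drop showed in the readings of the first two presses.
- In the third press the force read about 8 N straight after the quick stroke, after 10.4 N before it. It then settled near 10.5 N.
- By then the point was more than 7 mm in, where an unsnapped punch would push back with about 17 N.
- It had very likely snapped in the first press too: the punch went back into the block at the same arm height it was gripped at, so it had not slid in the grip.
- The highest contact force I read was about 12 N. Readings came only between moves, so a brief peak could have been missed.

**Alignment:** In the wrist pictures the tip stayed over the wood, about 1 to 2 mm from the hole's axis, and the punch leaned about 2° or less. One model overlay during the first press put the barrel nearer 3 mm off. I shifted about 1 mm to correct that before the second press.

**What disagreed:** The touching height felt in later presses was 3 to 4 mm lower than in the first. I did not fully explain this.

**End state:** The last pictures show the punch seated upright where it started, within about 1 mm. The drift, bradawl, clamp and dish look unmoved, and the gripper was open and clear.

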